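# Empty the carton packer's catch tray

## Robot

A 6-joint arm with a two-finger parallel gripper is mounted at the origin on the work surface. World frame = base frame: x ahead of the robot, y to its left, z up, the work surface at z = 0. Lengths are in m, angles in rad, forces in N, time in s.
With the tool pointing down it reaches from about 0.35 to 0.975 m from the base axis. Payload 4.9 kg.
Tool frame: the origin (TCP) lies at the very end of the fingers, on their centre line; the grasp point (between the pads) lies 19 mm behind it; z points along the fingers, y is the line along which they close (so a half turn about z gives the same grasp; the last joint's range is limited). The gripper opens to 85 mm and grips with 20 to 120 N. Pads are 22 mm wide; open, the fingers measure 114 mm over their backs; the gripper's body (76 mm by 85 mm) begins 54 mm behind the grasp point. The pads swing forward as they close: fully open they stand 13 mm farther back than shut.
Start: joints at [-1.339, 0.053, 1.613, -0, 1.476, -0.119], TCP at [0.215, -0.587, 0.198] pointing down, gripper open.
Joint ranges: [-3.01, 3.01], [-1.01, 2.22], [0.06, 2.58], [-1.02, 4.17], [0.09, 2.62], [-3.14, 3.14]. Speed limits (rad/s): [2.57, 2.57, 3.14, 3.14, 3.14, 3.14].

## Interface

Orientations are given as a rotation vector (axis times angle).
In Python, from station import ctrl, imaging gives the robot as it stands.
- The arm moves only by the tool play_rows, never from a script. Its argument "series" is a list of rows, each a list of 3 entries, a list of its own where there are three numbers: the opening, from 0 (shut) to 1 (fully open), then the shift along the tool's x, y, z each as a share of 0.05 m, from -1 to 1, then the turn, a rotation vector about the tool's x, y, z each as a share of 8 degrees, from -1 to 1. In form: [[grip, [dx, dy, dz], [ax, ay, az]], ...]. A call has 1 to 8 rows; each row shifts and turns the commanded pose from where the row before left it, along the tool's axes as they then stand; what a row does not reach is not made up. A row lasts 1/8 s, in which the tool goes at most 62.5 mm and 10.7 degrees, less where a joint would pass 70% of its speed; a pose out of reach is approached as far as the arm can. A call with a number of a shift or a turn outside -1 to 1 is refused whole. A call with a gripper value outside its range is refused whole. The fingers move at their own pace and stop on an object; "force" is the grip in N (left out, the last holds). Time passes only in rows, so rows that do not move let the fingers close. It gives the time, the measured TCP pose, the force, the opening and the grip force at its end, in the units of the state.
- ctrl.get_obs(): the state, without advancing time (a new reading comes with each control period).
- imaging.get_image(name): name is "side" or "top"; returns a dict with "color" (384x512x3 uint8, blue, green, red), "fx", "fy", "cx", "cy" (pixels), "D" ([k1, k2, p1, p2, k3] as OpenCV has them; the pictures are not rectified), "extrinsics" (4x4, takes a point from world to camera coordinates). Camera axes: x right, y down, z forward; pixel columns grow to the right and rows downward; lengths in m; the calibration is good to about 2 mm. A picture is of the moment at which its call begins. There is no depth.
- ctrl.finish_job(): hands the job in; it is judged then, once.
The state is a dict: "t": time; "q": joint angles; "dq": joint speeds; "effort": joint torques, N m; "tool_pos": TCP position; "tool_rot": TCP orientation; "contact_force": force on the tool from outside, world axes, zero at the start; "wrist_torque": the same for the moment, N m; "opening": finger opening in m; "grip_force": force on a finger pad.
Only numpy, scipy, OpenCV 4.12 (cv2) and the standard library are available. Lean on these libraries where they do the work, as an engineer would, in place of code of your own. Each camera call takes 0.05 s, during which the arm holds its last target. There are 200 camera calls.

## Task

Take the wooden dowel from the white board and, with it and not with the fingers, push the yellow spring latch through the red-framed hole in the front of the carton packer so that the clear lid of the catch tray springs up. Move every finished carton from the tray into the wooden tote, press the lid down until the latch holds it shut, and leave the dowel lying on the white board. Leave the jar and the bowl of tomatoes where they are.

Things in the scene. Friction and masses are not known exactly. Their poses are not given: they have to be found in the camera images.
- packer: Countertop carton packer, fixed. Origin: centre of its steel catch tray, on the counter; x points away from the robot, y left, z up. Tray 145 x 360 mm outside, 135 x 350 inside; floor 6 mm, rim 58 mm (far rim 88) above the counter. Before it a grey latch housing, 100 mm wide, 45 degree face from (x -190, z 0) up to (x -105, z 85). Behind the hinge (x 90 to 280) the white machine body, 150 high, its hopper 206.
- hole (a point): Centre of the latch hole in the sloping front face, at (-137.5, 0, 52.5) mm of the packer; same axes. The hole has a red frame, is 28 mm wide and 40 mm long up the slope (28 mm in height), through a 3 mm plate. The dowel enters it level, along the packer's +x.
- latch: Spring latch in the housing; origin: centre of the face of its yellow pad (44 wide, 45 high), upright behind the hole, at rest at (-120, 0, 52.5) mm of the packer, 17.5 beyond point hole. It slides along the packer's +x by 14 mm at most against a spring (3 N, 5 N at the end); the lid is freed after 5 to 8 mm. Let go, it springs back, and catches the lid by itself when that is pressed down.
- lid (a joint): Clear tray lid, 360 mm wide, 6 mm thick; angle in rad: 0 shut, 1.6 fully open (upright). Hinged on the tray's far rim; its near edge swings up. Unlatched, a damped spring opens it in one to two seconds and holds it open; pressing it shut takes 3 N at the tab, rising to 7 N over the last 16 mm, for the latch. It can be pressed to -0.03 and stays within 0.02 of 0 when latched.
- lid_hinge (a point): Middle of the lid's hinge axis, at (74, 0, 90) mm of the packer, fixed to it; the axis runs along the packer's y. The underside of the lid lies in the plane of the axis and its near edge is 150 mm from it.
- lid_tab (a point): Middle of the upper side of the red tab (60 mm wide, 34 mm long) at the lid's near edge; moves with the lid, 165 mm from the hinge axis.
- tote: Open wooden tote, fixed, 280 x 200 mm outside, walls and floor 6 mm, 60 mm high. Origin: centre of its underside; x along its length.
- board: White chopping board, fixed, 150 x 140 x 8 mm. Origin: centre of its underside, on the counter; x along the 150 mm side.
- dowel: Wooden dowel, 45 g. Dark square grip 24 x 24 x 50 mm, then a round rod of 14 mm diameter and 65 mm length. Origin: middle of the grip, on the axis; x points along the axis to the tip. It lies on the board, axis level 20 mm above the counter.
- dowel_tip (a point): Tip of the dowel's rod, 90 mm from its origin along its x.
- carton0: Finished carton, red with a white and green band, 90 x 40 x 40 mm, about 160 g, perhaps absent. Origin: its centre; x along its length. It lies on the tray floor, lengthwise roughly along the packer's x.
- carton1: Finished carton, red with a white and green band, 90 x 40 x 40 mm, about 160 g, perhaps absent. Origin: its centre; x along its length. It lies on the tray floor, lengthwise roughly along the packer's x.
- carton2: Finished carton, red with a white and green band, 90 x 40 x 40 mm, about 160 g, perhaps absent. Origin: its centre; x along its length. It lies on the tray floor, lengthwise roughly along the packer's x.
- carton3: Finished carton, red with a white and green band, 90 x 40 x 40 mm, about 160 g, perhaps absent. Origin: its centre; x along its length. It lies on the tray floor, lengthwise roughly along the packer's x.
- jar: Amber jar with a steel cap, 64 mm diameter, 110 mm high, stands on the counter; leave alone. Origin: centre of its underside.
- bowl: White bowl of tomatoes, 150 mm across, 90 mm high; leave alone. Origin: centre of its underside.
There are look-alikes about, which are no part of the job. Several things have the shape of the board; the one meant has the colours described above. There is more than one size of the dowel; the job needs the larger.

How it is judged:
By the outcome, as a careful person would: the job done as asked, in the order asked, and still so for the second after the job is handed in, with the robot touching nothing.
Of carton0, carton1, carton2, carton3 only 2 to 4 are there at a start; the rules pass over those that are not, and their reading is None.
At some moment in a run one of dowel may be knocked a few centimetres aside while the robot is not near it.
Once in a run the grip may slacken for a moment while it holds something.
It also fails if it takes over 210 s, if anything falls off the work surface, if the arm or the gripper's body presses on something with over 40 N, if the wrist force passes 120 N, or if a joint passes its speed limit or range.

## Working session

There is one attempt and no reset: what is moved stays moved. The work goes in short steps, Python scripts to look and compute and a tool call to move; the robot and the scene stay as the last step left them, time stands still between calls to the robot, and variables do not carry over. Pictures are saved under pics/ and viewed, at most 14 in all, crops included, and the job is handed in when it is done.

Besides the shell and the picture viewer there is one more tool, called after "Request:" by a JSON object that holds its "name" and its "arguments". play_rows: Moves the arm, as the interface text tells. Shift numbers are shares of 0.05 m and turn numbers shares of 8 degrees, none past 1 either way. Its arguments: {"type":"object","properties":{"series":{"type":"array"},"force":{"type":"number"}},"required":["series"]}

```bash
ls; mkdir -p pics; python3 - <<'E'
from station import ctrl, imaging
import cv2,numpy as np
for n in("side","top"):
    d=imaging.get_image(n); cv2.imwrite(f"pics/{n}0.png",cv2.resize(d["color"],(800,600),interpolation=cv2.INTER_CUBIC)); cv2.imwrite(f"{n}0_raw.png",d["color"])
    E=np.array(d["extrinsics"]); print(n,d["fx"],d["fy"],d["cx"],d["cy"],d["D"],(-E[:3,:3].T@E[:3,3]).round(3),E[2,:3].round(2))
print(ctrl.get_obs())
E
```

```text
pics
side 461.9039351030192 461.9039351030192 256.26258290385687 199.59788615266035 [-0.0984481  0.         0.         0.         0.       ] [ 0.28  -0.89   1.233] [ 0.16  0.62 -0.77]
top 351.2021495158948 351.2021495158948 256.18889383449886 186.0839519794072 [0.03534027 0.         0.         0.         0.        ] [0.422 0.052 1.138] [ 0.1  -0.01 -0.99]
{'t': 0.1, 'q': array([-1.33898113e+00,  5.33034734e-02,  1.61416634e+00,  1.70184499e-05,
        1.47602707e+00, -1.19008187e-01]), 'dq': array([ 0.00091169, -0.00089445, -0.0029018 ,  0.00014637,  0.00134861,
        0.00099469]), 'effort': array([-2.65000608e-04, -3.94907999e+01, -3.71361637e+01, -1.33101430e-04,
        3.96989679e-03,  6.77328785e-06]), 'tool_pos': array([ 0.21464773, -0.58630694,  0.19727244]), 'tool_rot': array([-3.09151169e+00, -5.47915941e-01,  1.41968206e-04]), 'contact_force': array([-0.06562956, -0.08340716, -0.37221206]), 'wrist_torque': array([-0.00705761,  0.0587437 , -0.00829681]), 'grip_force': 0.0, 'opening': 0.08544640921594204}
```

View pics/side0.png

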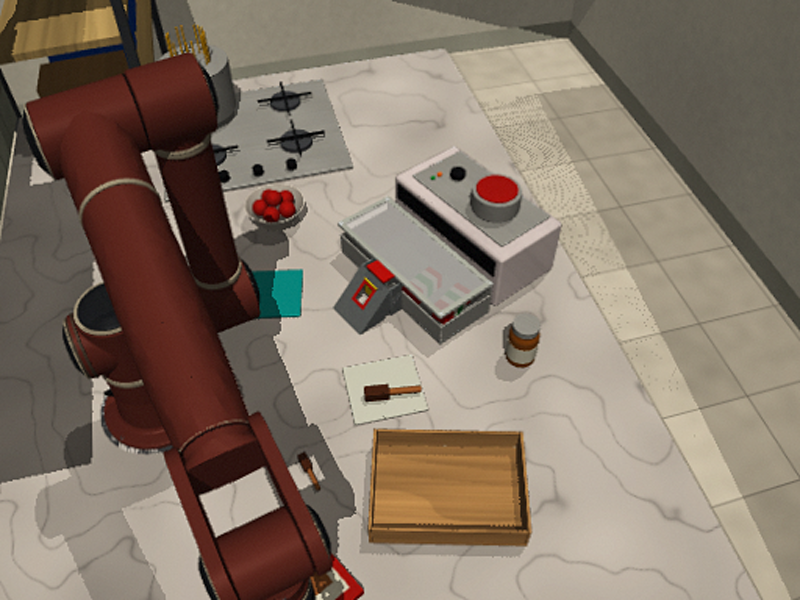

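View pics/top0.png

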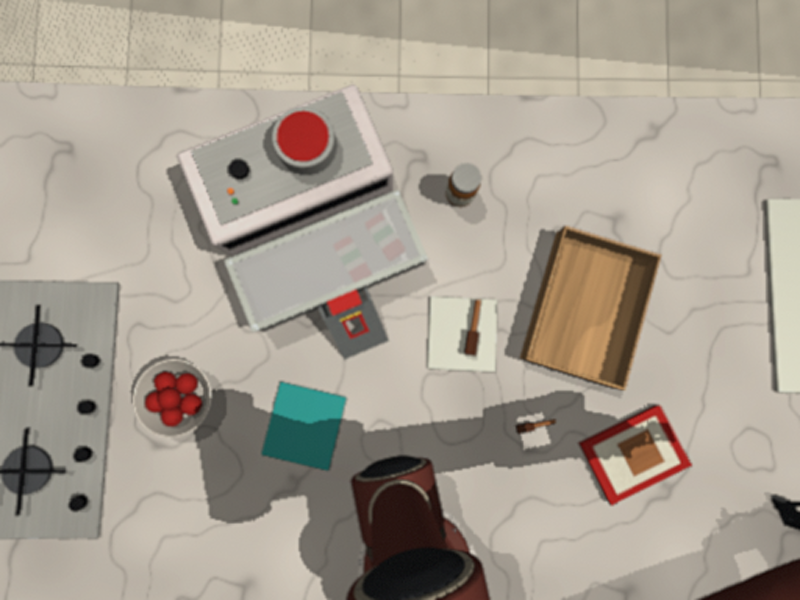

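```bash
cat > h.py <<'E'
from station import ctrl, imaging
import cv2,numpy as np
from scipy.spatial.transform import Rotation as R
def get(n): return imaging.get_image(n)
def ray(d,uv):
    K=np.array([[d["fx"],0,d["cx"]],[0,d["fy"],d["cy"]],[0,0,1]])
    p=cv2.undistortPoints(np.array(uv,float).reshape(-1,1,2),K,np.array(d["D"]))[:,0]
    E=np.array(d["extrinsics"]); r=np.c_[p,np.ones(len(p))]@E[:3,:3]
    return -E[:3,:3].T@E[:3,3], r/np.linalg.norm(r,axis=1)[:,None]
def plane(d,uv,z):
    c,r=ray(d,uv); return c+r*((z-c[2])/r[:,2])[:,None]
def proj(d,P):
    E=np.array(d["extrinsics"]);K=np.array([[d["fx"],0,d["cx"]],[0,d["fy"],d["cy"]],[0,0,1]])
    return cv2.projectPoints(np.array(P,float).reshape(-1,1,3),cv2.Rodrigues(E[:3,:3])[0],E[:3,3],K,np.array(d["D"]))[0][:,0]
def tri(d1,u1,d2,u2):
    c1,r1=ray(d1,[u1]);c2,r2=ray(d2,[u2]);r1=r1[0];r2=r2[0]
    s=np.linalg.lstsq(np.c_[r1,-r2],c2-c1,rcond=None)[0]
    a=c1+r1*s[0];b=c2+r2*s[1]; return (a+b)/2,np.linalg.norm(a-b)
def comps(m,amin=15):
    n,l,s,c=cv2.connectedComponentsWithStats(m.astype(np.uint8)); return [(s[i,4],c[i].round(1).tolist(),s[i,:4].tolist()) for i in range(1,n) if s[i,4]>=amin]
def hsv(d): return cv2.cvtColor(d["color"],cv2.COLOR_BGR2HSV)
E
python3 - <<'E'
from h import *
s=get("side");t=get("top")
for n,d in(("side",s),("top",t)):
    H=hsv(d);h,S,v=cv2.split(H)
    red=((h<8)|(h>172))&(S>160)&(v>90)
    print(n,"red",comps(red)); print("yellow",comps((h>18)&(h<35)&(S>140)&(v>110),5))
    print("wood/brown",comps((h<20)&(S>110)&~red,15))
a=t["color"][50:240,100:300]; b=s["color"][85:235,205:365]
cv2.imwrite("pics/c1.png",cv2.resize(a,(800,600*0+760),interpolation=cv2.INTER_CUBIC)[:600])
A=cv2.resize(t["color"][110:240,140:310],None,fx=3,fy=3,interpolation=cv2.INTER_CUBIC)
B=cv2.resize(b,None,fx=2.5,fy=2.5,interpolation=cv2.INTER_CUBIC)
cv2.imwrite("pics/c1.png",cv2.resize(t["color"][50:240,100:350],(800,608),interpolation=cv2.INTER_CUBIC)[:600])
E
```

```text
side red [(np.int32(700), [106.8, 51.6], [83, 37, 49, 30]), (np.int32(1437), [57.3, 80.1], [20, 52, 66, 67]), (np.int32(366), [317.7, 120.7], [305, 112, 27, 18]), (np.int32(3380), [102.9, 199.4], [63, 119, 80, 158]), (np.int32(324), [175.5, 130.0], [162, 121, 27, 19]), (np.int32(125), [242.9, 173.1], [235, 167, 17, 14]), (np.int32(67), [155.0, 179.4], [150, 171, 11, 16]), (np.int32(80), [232.0, 188.4], [225, 179, 16, 19]), (np.int32(682), [184.3, 311.6], [163, 272, 42, 80]), (np.int32(319), [138.5, 284.0], [126, 274, 30, 23]), (np.int32(288), [122.0, 321.7], [108, 296, 31, 58]), (np.int32(719), [169.6, 353.7], [144, 336, 51, 38]), (np.int32(148), [138.9, 367.0], [131, 355, 17, 25]), (np.int32(187), [222.3, 372.0], [213, 357, 20, 27])]
yellow [(np.int32(28), [128.6, 22.3], [126, 16, 5, 14]), (np.int32(11), [106.8, 23.8], [106, 21, 3, 7]), (np.int32(5), [116.6, 23.0], [116, 21, 2, 5]), (np.int32(8), [125.5, 24.5], [125, 21, 2, 8]), (np.int32(5), [114.6, 28.0], [114, 26, 2, 5]), (np.int32(7), [118.7, 29.1], [118, 27, 2, 6]), (np.int32(5), [122.2, 27.8], [122, 26, 2, 4]), (np.int32(10), 
[... 1129 characters left out ...]
])]
yellow [(np.int32(16), [223.2, 202.3], [218, 200, 12, 6])]
wood/brown [(np.int32(67), [293.9, 122.7], [287, 115, 18, 12]), (np.int32(5986), [377.8, 196.7], [334, 146, 88, 103]), (np.int32(151), [302.5, 211.8], [298, 192, 9, 35]), (np.int32(25), [225.8, 202.8], [219, 200, 13, 6]), (np.int32(23), [124.3, 262.3], [117, 258, 12, 8]), (np.int32(78), [340.7, 272.1], [331, 269, 24, 8]), (np.int32(195), [384.7, 280.1], [371, 268, 33, 28]), (np.int32(46), [427.2, 275.7], [423, 269, 9, 13]), (np.int32(462), [409.8, 289.3], [396, 276, 28, 28]), (np.int32(2870), [263.0, 336.3], [226, 295, 87, 89]), (np.int32(823), [490.4, 374.8], [450, 359, 62, 25]), (np.int32(21), [224.5, 380.2], [223, 375, 4, 9])]
```

View pics/c1.png

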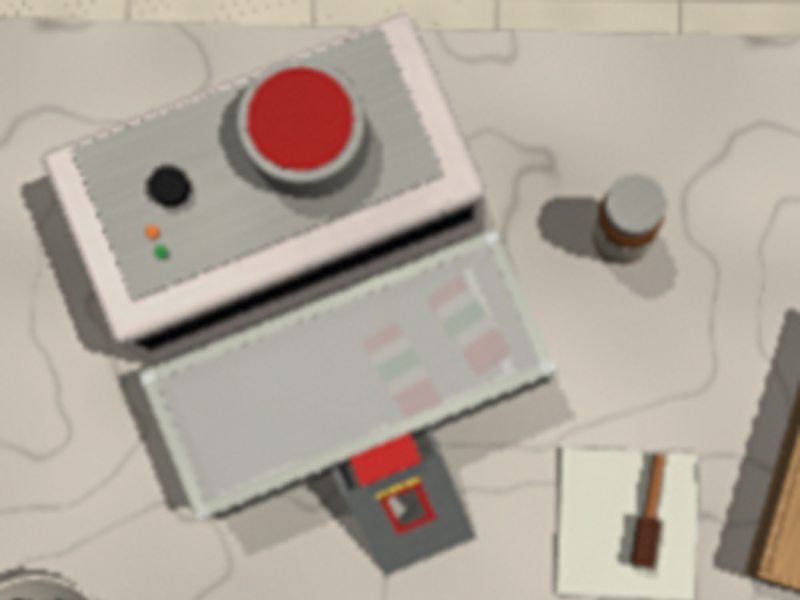

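```bash
cat > m1.py <<'E'
from h import *
s=get("side");t=get("top")
B=plane(t,[(114.1,99.4),(226.6,54.7),(250.6,110),(137.5,156.3)],.15)
L=plane(t,[(144.4,167.2),(253.8,123.4),(273.1,166.3),(162.5,211.3)],.096)
print("body",B.round(3).tolist());print("lid",L.round(3).tolist())
an=lambda v:np.degrees(np.arctan2(v[1],v[0]))
print("yaw est (+y dir minus 90)",an(B[0]-B[1])-90,an(B[3]-B[2])-90,an(L[0]-L[1])-90,an(L[3]-L[2])-90, "x dir",an(B[0]-B[3]),an(B[1]-B[2]),an(L[0]-L[3]),an(L[1]-L[2]))
# rectangle fit lid centre (local x -76..74 -> center -1)
print("lid centre",L.mean(0),"sizes",np.linalg.norm(L[0]-L[1]),np.linalg.norm(L[0]-L[3]),"body c",B.mean(0),np.linalg.norm(B[0]-B[1]),np.linalg.norm(B[0]-B[3]))
print("hole",tri(t,(226.6,208.4),s,(232,188.4)),plane(t,[(226.6,208.4)],.0525),plane(s,[(232,188.4)],.0525))
print("tab",tri(t,(220,193.3),s,(242.9,173.1)))
H=hsv(t);h,S,v=cv2.split(H)
def m(d,x0,x1,y0,y1,f):
    H=hsv(d);h,S,v=[a.astype(int) for a in cv2.split(H)];k=np.zeros(h.shape,bool);k[y0:y1,x0:x1]=True
    return (k&f(h,S,v))
for n,d,box,bb in(("top",t,(294,310,190,232),(270,325,180,245)),("side",s,(228,275,240,262),(212,280,220,275))):
    f=lambda h,S,v:(h<20)&(S>90)
    g=m(d,*box,lambda h,S,v:(h<20)&(S>90)&(v<80)); r=m(d,*box,lambda h,S,v:(h<20)&(S>90)&(v>=95))
    for nm,k,z in(("grip",g,.02 if 0 else .026),("rod",r,.023)):
        ys,xs=np.nonzero(k);P=plane(d,np.c_[xs,ys],z);c=P.mean(0);u,sv,vt=np.linalg.svd(P-c)
        q=(P-c)@vt[0];print(n,nm,len(xs),c.round(4),"ax",an(vt[0]),"ext",q.min().round(4),q.max().round(4))
    b=m(d,*bb,lambda h,S,v:(v>170)&(h>22)&(h<45)&(S>15))
    ys,xs=np.nonzero(b);print("board px",len(xs))
    cs=max(cv2.findContours(b.astype(np.uint8),0,2)[0],key=cv2.contourArea);rc=cv2.boxPoints(cv2.minAreaRect(cs))
    hull=cv2.convexHull(cs);ap=cv2.approxPolyDP(hull,4,True)[:,0];P=plane(d,ap,.008);print(n,"board",P.round(3).tolist(),"mean",P.mean(0).round(4))
E
python3 m1.py
```

```text
body [[0.769, 0.456, 0.15], [0.911, 0.137, 0.15], [0.747, 0.064, 0.15], [0.605, 0.382, 0.15]]
lid [[0.582, 0.378, 0.096], [0.723, 0.054, 0.096], [0.592, -0.006, 0.096], [0.452, 0.319, 0.096]]
yaw est (+y dir minus 90) 24.03021406892711 24.060572012096287 23.482747642323744 23.37082544773567 x dir 24.372366307135753 24.02362820359961 24.50763483848829 24.754176707944154
lid centre [0.5872401  0.18638219 0.096     ] sizes 0.3529871317427719 0.14320261375504673 body c [0.75776189 0.26007588 0.15      ] 0.34925053806323825 0.18011216647458828
hole (array([0.46468682, 0.13409888, 0.04871923]), np.float64(0.0013810137381140303)) [[0.46522007 0.1337156  0.0525    ]] [[0.46341357 0.13091329 0.0525    ]]
tab (array([0.50795271, 0.15132322, 0.09490545]), np.float64(0.000270066409391106))
top grip 39 [ 0.4376 -0.0988  0.026 ] ax 174.14342332154948 ext -0.021 0.0204
top rod 72 [ 0.4901 -0.1094  0.023 ] ax 173.47031857816432 ext -0.0334 0.0682
board px 1643
top board [[0.528, -0.154, 0.008], [0.381, -0.15, 0.008], [0.385, -0.016, 0.008], [0.529, -0.021, 0.008]] mean [ 0.4558 -0.0852  0.008 ]
side grip 160 [ 0.4379 -0.1071  0.026 ] ax 165.97434780830582 ext -0.0724 0.0275
side rod 81 [ 0.4912 -0.1111  0.023 ] ax -12.28051036819805 ext -0.0516 0.033
board px 1354
side board [[0.53, -0.022, 0.008], [0.525, -0.157, 0.008], [0.38, -0.151, 0.008], [0.387, -0.016, 0.008]] mean [ 0.4556 -0.0864  0.008 ]
```

```bash
cat >> h.py <<'E'
def go(pos,yaw=None,tilt=0):
    """print turn (units) then shift in tool axes after the turn (units of .05)"""
    o=ctrl.get_obs(); r0=R.from_rotvec(o["tool_rot"]); p0=np.array(o["tool_pos"])
    r1=r0
    if yaw is not None:
        y=np.radians(yaw); r1=R.from_matrix(np.array([[np.cos(y),np.sin(y),0],[np.sin(y),-np.cos(y),0],[0,0,-1]]))*R.from_euler("y",tilt,degrees=True)
    tr=np.degrees((r0.inv()*r1).as_rotvec())/8
    sh=r1.inv().apply(np.array(pos)-p0)/.05
    print("at",p0.round(4),"turn",tr.round(3),"shift",sh.round(3))
PO=np.array([.589,.1865]);PY=24.
def pk(x,y,z):
    c,s_=np.cos(np.radians(PY)),np.sin(np.radians(PY)); return np.array([PO[0]+c*x-s_*y,PO[1]+s_*x+c*y,z])
E
python3 - <<'E'
from h import *
s=get("side");t=get("top")
for nm,a,z in (("grip",(301.9,219.1),.032),("tip",(305.3,192.2),.02)): print(nm,plane(t,[a],z).round(4))
print("side ext", plane(s,[(233,252.5),(269.5,249)],.024).round(4))
H=hsv(t);h,S,v=cv2.split(H)
m=((h<20)&(S>70)&(v>40)).astype(np.uint8);m[:,:325]=0;m[:140]=0;m[255:]=0;m[:,430:]=0
c=max(cv2.findContours(m,0,2)[0],key=cv2.contourArea);hl=cv2.convexHull(c)
ap=cv2.approxPolyDP(hl,5,True)[:,0];print(ap.tolist(),plane(t,ap,.06).round(3).tolist(),plane(t,ap,.06).mean(0))
go([.437,-.0985,.10],-11)
E
```

```text
grip [[ 0.4366 -0.1017  0.032 ]]
tip [[ 0.5226 -0.114   0.02  ]]
side ext [[ 0.4106 -0.1037  0.024 ]
 [ 0.5239 -0.1209  0.024 ]]
[[361, 145], [422, 163], [399, 249], [333, 228]] [[0.67, -0.282, 0.06], [0.616, -0.469, 0.06], [0.352, -0.391, 0.06], [0.411, -0.193, 0.06]] [ 0.51231022 -0.33352744  0.06      ]
at [ 0.2148 -0.5868  0.1982] turn [-2.000e-03  0.000e+00  3.887e+00] shift [  2.5   -10.435   1.964]
```

```bash
python3 -c "
from h import *
go([.4355,-.1015,.10],-8.5)"
```

```text
at [ 0.2148 -0.5868  0.1982] turn [-2.000e-03  0.000e+00  3.575e+00] shift [  2.932 -10.252   1.964]
```

Request:
{"name": "play_rows", "arguments": {"series": [[1,[0,0,0],[0,0,0.9]],[1,[0,0,0],[0,0,0.9]],[1,[0,0,0],[0,0,0.9]],[1,[0,0,0],[0,0,0.87]]]}}

```text
t: 0.9
tool_pos: [0.2148, -0.5869, 0.1984]
tool_rot: [3.133, -0.238, -0.0]
contact_force: [0.0, -0.8, 0.3]
opening: 0.0854
grip_force: 0.0
```

Request:
{"name": "play_rows", "arguments": {"series": [[1,[0.27,-0.93,0],[0,0,0]],[1,[0.27,-0.93,0],[0,0,0]],[1,[0.27,-0.93,0],[0,0,0]],[1,[0.27,-0.93,0],[0,0,0]],[1,[0.27,-0.93,0],[0,0,0]],[1,[0.27,-0.93,0],[0,0,0]],[1,[0.27,-0.93,0],[0,0,0]],[1,[0.27,-0.93,0],[0,0,0]]]}}

```text
t: 1.9
tool_pos: [0.3768, -0.2334, 0.1987]
tool_rot: [3.133, -0.232, 0.001]
contact_force: [1.3, -0.3, 0.1]
opening: 0.0852
grip_force: 0.0
```

Request:
{"name": "play_rows", "arguments": {"series": [[0.6,[0.27,-0.93,0.4],[0,0,0]],[0.6,[0.27,-0.93,0.4],[0,0,0]],[0.6,[0.23,-0.95,0.4],[0,0,0]],[0.6,[0,0,0.5],[0,0,0]],[0.6,[0,0,0.3],[0,0,0]],[0.6,[0,0,0],[0,0,0]]]}}

```text
t: 2.65
tool_pos: [0.4341, -0.1016, 0.0973]
tool_rot: [-3.132, 0.233, 0.004]
contact_force: [0.1, 0.2, 0.2]
opening: 0.0511
grip_force: 0.0
```

```bash
python3 -c "
from h import *
go([.4355,-.1015,.012],-8.5)
for n in('side','top'):
  d=get(n);c=d['color'];print(proj(d,[ctrl.get_obs()['tool_pos'],[.4355,-.1015,.02],[.5245,-.1148,.02]]))
  a=c[190:290,190:320] if n=='side' else c[160:260,240:370]
  cv2.imwrite('pics/'+n+'1.png',cv2.resize(a,None,fx=3,fy=3,interpolation=3))
a=cv2.imread('pics/side1.png');b=cv2.imread('pics/top1.png');cv2.imwrite('pics/p1.png',np.hstack([a,b])[:, :])
"
```

```text
at [ 0.4341 -0.1016  0.0973] turn [-0.004  0.017 -0.001] shift [ 0.027 -0.005  1.706]
[[239.69935885 236.59795606]
 [240.64424828 250.88635567]
 [269.12643211 248.08933062]]
[[305.27344331 219.25343874]
 [301.3012221  219.49150547]
 [305.54042427 191.61487586]]
```

View pics/p1.png

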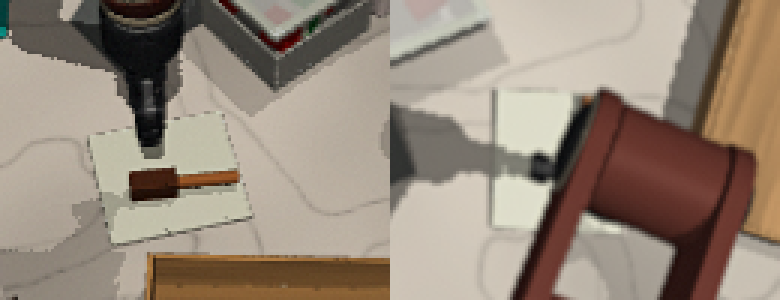

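Side crop shows the gripper above the dowel; grip at (241,251), tip at (269,249), matching the projection. Descend and grip.

Request:
{"name": "play_rows", "arguments": {"series": [[0.6,[0.02,0,0.7],[0,0,0]],[0.6,[0,0,0.6],[0,0,0]],[0.6,[0,0,0.38],[0,0,0]],[0.6,[0,0,0],[0,0,0]],[0,[0,0,0],[0,0,0]],[0,[0,0,0],[0,0,0]],[0,[0,0,0],[0,0,0]],[0,[0,0,0],[0,0,0]]], "force": 50}}

```text
t: 3.75
tool_pos: [0.4364, -0.1018, 0.0148]
tool_rot: [3.133, -0.232, 0.001]
contact_force: [0.4, -1.0, -0.6]
opening: -0.0002
grip_force: 0.0
```

Request:
{"name": "play_rows", "arguments": {"series": [[0,[0,0,0],[0,0,0]],[0,[0,0,-0.5],[0,0,0]],[0,[0,0,-0.8],[0,0,0]],[0,[0,0,-0.8],[0,0,0]],[0,[0,0,0],[0,0,0]],[0,[0,0,0],[0,0,0]]]}}

```text
t: 4.5
tool_pos: [0.4356, -0.1015, 0.1187]
tool_rot: [-3.133, 0.232, 0.001]
contact_force: [0.2, 0.5, -0.5]
opening: -0.0001
grip_force: 0.0
```

```bash
python3 -c "
from h import *
print('grip target origin local -235'); go(pk(-.240,0,.0438+.05),24)
s=get('side');cv2.imwrite('pics/s2.png',cv2.resize(s['color'][170:270,190:320],None,fx=4,fy=4,interpolation=3))
"
```

```text
grip target origin local -235
at [ 0.4356 -0.1015  0.1187] turn [-3.000e-03  6.000e-03 -4.058e+00] shift [ 0.345 -4.015  0.498]
```

View pics/s2.png

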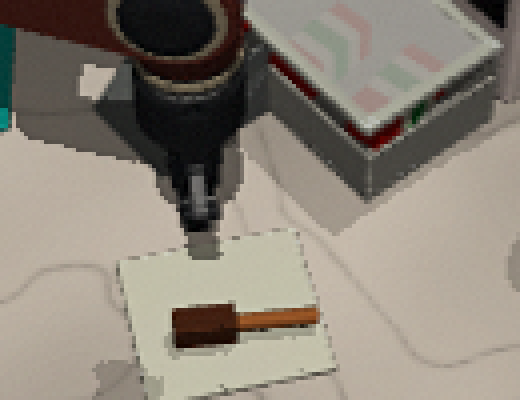

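The fingers closed above the dowel's grip (it is unmoved, grip at (241,252), tip (269,249)). Go lower, watching force.

Request:
{"name": "play_rows", "arguments": {"series": [[0.5,[0,0,0],[0,0,0]],[0.5,[0,0,0],[0,0,0]],[0.5,[0,0,0.8],[0,0,0]],[0.5,[0,0,0.8],[0,0,0]],[0.5,[0,0,0.4],[0,0,0]],[0.5,[0,0,0.12],[0,0,0]],[0.5,[0,0,0.04],[0,0,0]],[0.5,[0,0,0],[0,0,0]]]}}

```text
t: 5.55
tool_pos: [0.4369, -0.102, 0.0124]
tool_rot: [3.132, -0.232, 0.003]
contact_force: [-0.8, -0.0, 0.0]
opening: 0.0425
grip_force: 0.0
```

Request:
{"name": "play_rows", "arguments": {"series": [[0.5,[0,0,0.06],[0,0,0]],[0.5,[0,0,0.04],[0,0,0]],[0.5,[0,0,0],[0,0,0]]]}}

```text
t: 5.92
tool_pos: [0.436, -0.1017, 0.0063]
tool_rot: [-3.133, 0.232, 0.0]
contact_force: [-0.5, 0.3, -0.7]
opening: 0.0428
grip_force: 0.0
```

```bash
python3 -c "
from h import *
print(ctrl.get_obs()['tool_pos'],ctrl.get_obs()['contact_force'])
s=get('side');print(proj(s,[ctrl.get_obs()['tool_pos']]));cv2.imwrite('pics/s3.png',cv2.resize(s['color'][190:280,200:310],None,fx=6,fy=6,interpolation=3))
"
```

```text
[ 0.43598107 -0.10165589  0.00632939] [-0.48007863  0.30087667 -0.73095144]
[[240.95956479 253.27660795]]
```

View pics/s3.png

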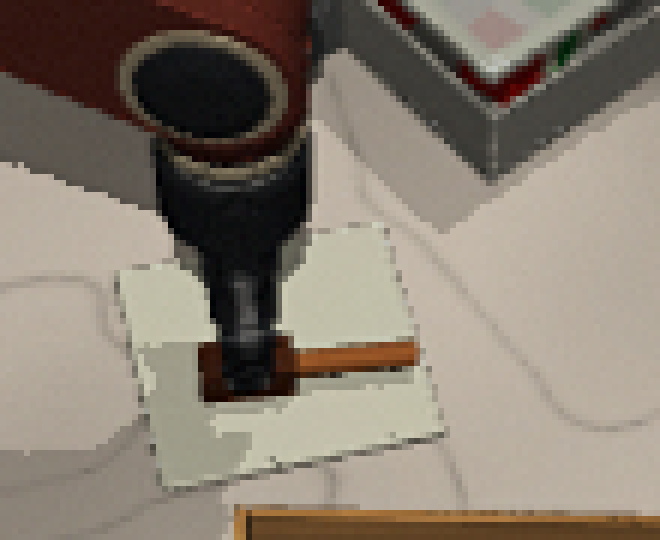

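The near finger now stands before the dowel's grip at crop (248,365), its tip near the grip's lower edge. Close.

Request:
{"name": "play_rows", "arguments": {"series": [[0,[0,0,0],[0,0,0]],[0,[0,0,0],[0,0,0]],[0,[0,0,0],[0,0,0]],[0,[0,0,0],[0,0,0]]], "force": 50}}

```text
t: 6.48
tool_pos: [0.4361, -0.1017, 0.0064]
tool_rot: [-3.133, 0.232, 0.0]
contact_force: [-0.5, -0.5, 0.1]
opening: -0.0003
grip_force: 0.0
```

```bash
python3 -c "
from h import *
s=get('side');t=get('top');a=cv2.resize(s['color'][215:275,205:295],None,fx=5,fy=5,interpolation=3);b=cv2.resize(t['color'][180:240,265:335],None,fx=5,fy=5,interpolation=3)
cv2.imwrite('pics/s4.png',np.hstack([a,b]))
"
```

```text
(no output)
```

View pics/s4.png

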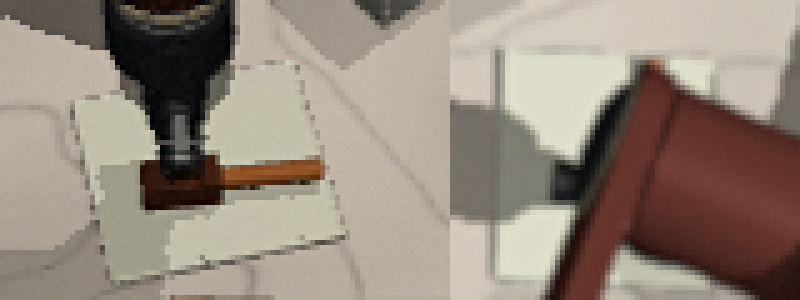

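```bash
python3 -c "
from h import *
s=get('side')
for v in range(236,264): print(v,[tuple(int(x) for x in s['color'][v,u]) for u in (234,238,241,244)])
t=get('top')
print('top row');
for v in (214,217,220): print(v,[tuple(int(x) for x in t['color'][v,u]) for u in range(276,300,2)])
o=ctrl.get_obs();p=np.array(o['tool_pos']);print(proj(t,[p,p+[0,0,.05],p+[0,0,.1],p+[0,.04,.06]]))
"
```

```text
236 [(39, 43, 41), (28, 27, 28), (49, 50, 50), (10, 0, 5)]
237 [(39, 42, 42), (25, 24, 22), (32, 31, 33), (11, 12, 7)]
238 [(116, 132, 134), (15, 14, 14), (95, 98, 100), (5, 3, 4)]
239 [(114, 129, 131), (16, 17, 17), (94, 96, 96), (16, 15, 16)]
240 [(158, 178, 179), (19, 19, 18), (95, 96, 98), (32, 37, 37)]
241 [(177, 199, 201), (24, 22, 22), (97, 100, 101), (34, 39, 39)]
242 [(173, 195, 197), (8, 8, 6), (101, 102, 103), (36, 37, 37)]
243 [(172, 192, 195), (78, 80, 79), (103, 106, 107), (75, 77, 79)]
244 [(170, 192, 194), (24, 23, 23), (101, 106, 106), (44, 46, 45)]
245 [(172, 193, 195), (16, 15, 14), (63, 62, 65), (23, 24, 20)]
246 [(181, 203, 205), (40, 39, 37), (132, 136, 138), (38, 35, 33)]
247 [(18, 31, 56), (21, 20, 18), (54, 54, 54), (21, 17, 15)]
248 [(9, 18, 47), (18, 17, 16), (21, 18, 19), (6, 11, 18)]
249 [(10, 24, 52), (23, 25, 26), (3, 6, 11), (10, 15, 30)]
250 [(12, 22, 49), (3, 6, 16), (1, 2, 13), (5, 13, 25)]
251 [(8, 19, 45), (10, 23, 48), (14, 27, 56), (16, 32, 63)]
252 [(7, 23, 49), (14, 27, 56), (14, 30, 60), (14, 24, 49)]
253 [(8, 17, 44), (10, 17, 34), (7, 18, 3
[... 696 characters left out ...]
3, 194)]
top row
214 [(116, 126, 127), (115, 125, 126), (114, 125, 126), (115, 125, 126), (107, 117, 118), (47, 49, 48), (27, 27, 26), (15, 15, 13), (16, 14, 14), (39, 43, 46), (35, 42, 66), (45, 54, 101)]
217 [(115, 126, 127), (115, 126, 126), (115, 125, 125), (116, 127, 128), (99, 109, 110), (47, 47, 47), (45, 44, 44), (18, 18, 16), (32, 37, 38), (39, 47, 57), (38, 45, 89), (45, 54, 101)]
220 [(115, 126, 126), (114, 124, 124), (115, 127, 127), (122, 134, 134), (111, 123, 123), (79, 87, 87), (78, 85, 86), (43, 49, 50), (46, 53, 60), (26, 32, 65), (44, 53, 101), (43, 53, 100)]
[[300.77925215 219.34690564]
 [302.99055988 219.18251149]
 [305.41601338 219.00231486]
 [290.30299584 218.9137966 ]]
```

The fingertips visually end around the top face of the grip, and there's no board contact at reported z 0.006, so the real tips are higher than reported. Open and descend with force feedback.

Request:
{"name": "play_rows", "arguments": {"series": [[0.5,[0,0,0],[0,0,0]],[0.5,[0,0,0],[0,0,0]],[0.5,[0,0,0.08],[0,0,0]],[0.5,[0,0,0.06],[0,0,0]],[0.5,[0,0,0],[0,0,0]]]}}

```text
t: 7.3
tool_pos: [0.4356, -0.1015, -0.0011]
tool_rot: [-3.133, 0.232, 0.002]
contact_force: [-0.4, 0.1, 0.3]
opening: 0.0425
grip_force: 0.0
```

```bash
python3 -c "
from h import *
o=ctrl.get_obs();print(o)
s=get('side');p=np.array(o['tool_pos']);print(proj(s,[p,p+[0,-.03,0]]))
for v in range(244,266): print(v,[tuple(int(x) for x in s['color'][v,u]) for u in (238,241,244)])
"
```

```text
{'t': 7.3, 'q': array([-3.95611537e-01, -1.62042918e-01,  2.17516502e+00, -1.30176633e-05,
        1.12955909e+00,  1.32290311e+00]), 'dq': array([ 0.00034613, -0.00705711, -0.00636781, -0.00174275,  0.00184638,
        0.00026173]), 'effort': array([-8.40181892e-03, -2.44503379e+01, -3.16003168e+01, -1.29580485e-04,
       -1.44602149e-02,  1.84650230e-05]), 'tool_pos': array([ 0.43562822, -0.10152448, -0.00113861]), 'tool_rot': array([-3.13269565e+00,  2.31791160e-01,  1.62779221e-03]), 'contact_force': array([-0.41520349,  0.11186101,  0.33727679]), 'wrist_torque': array([-0.00540943, -0.00616761, -0.01084495]), 'grip_force': 0.0, 'opening': 0.042542502203948285}
[[240.89168852 254.57426099]
 [243.1871363  262.36525629]]
244 [(21, 20, 20), (83, 86, 85), (20, 19, 19)]
245 [(33, 32, 31), (75, 78, 79), (28, 25, 24)]
246 [(20, 19, 19), (71, 74, 75), (25, 23, 22)]
247 [(43, 43, 41), (133, 136, 138), (40, 39, 36)]
248 [(21, 18, 18), (52, 54, 54), (18, 15, 14)]
249 [(16, 15, 14), (28, 27, 28), (11, 11, 10)]
250 [(10, 9, 9), (26, 24, 23), (9, 9, 6)]
251 [(12, 9, 10), (14, 14, 15), (11, 12, 10)]
252 [(13, 11, 10), (9, 8, 8), (9, 7, 6)]
253 [(10, 8, 6), (22, 20, 19), (9, 10, 6)]
254 [(24, 23, 24), (4, 6, 6), (42, 42, 43)]
255 [(81, 84, 83), (19, 17, 16), (33, 35, 42)]
256 [(15, 18, 25), (22, 25, 24), (54, 64, 69)]
257 [(149, 166, 169), (147, 166, 170), (141, 159, 164)]
258 [(140, 156, 160), (136, 155, 156), (176, 197, 201)]
259 [(174, 195, 198), (173, 194, 197), (171, 193, 195)]
260 [(172, 193, 197), (171, 193, 196), (170, 191, 194)]
261 [(134, 153, 154), (143, 161, 164), (171, 192, 195)]
262 [(138, 156, 158), (134, 153, 156), (168, 189, 193)]
263 [(136, 156, 158), (144, 163, 165), (170, 191, 193)]
264 [(138, 156, 159), (145, 164, 166), (169, 190, 194)]
265 [(136, 156, 158), (174, 196, 199), (170, 192, 195)]
```

Request:
{"name": "play_rows", "arguments": {"series": [[0.5,[0,0,0.1],[0,0,0]],[0.5,[0,0,0.1],[0,0,0]],[0.5,[0,0,0],[0,0,0]]]}}

```text
t: 7.72
tool_pos: [0.4355, -0.1015, -0.0113]
tool_rot: [-3.133, 0.232, 0.002]
contact_force: [0.2, -0.9, 0.3]
opening: 0.0428
grip_force: 0.0
```

Request:
{"name": "play_rows", "arguments": {"series": [[0.5,[0,0,0.1],[0,0,0]],[0.5,[0,0,0],[0,0,0]]]}}

```text
t: 7.98
tool_pos: [0.4357, -0.1015, -0.0161]
tool_rot: [-3.133, 0.232, 0.001]
contact_force: [-0.3, -0.1, -0.4]
opening: 0.0426
grip_force: 0.0
```

Request:
{"name": "play_rows", "arguments": {"series": [[0,[0,0,0],[0,0,0]],[0,[0,0,0],[0,0,0]],[0,[0,0,0],[0,0,0]],[0,[0,0,0],[0,0,0]]], "force": 50}}

```text
t: 8.48
tool_pos: [0.4364, -0.1018, -0.0153]
tool_rot: [3.133, -0.232, 0.001]
contact_force: [0.4, 0.2, 1.1]
opening: 0.0225
grip_force: 50.4
```

Grasped (50 N, 22.5 mm): reported tool z reads about 24 mm low, so dowel axis height = reported z + 0.0355. Lift.

Request:
{"name": "play_rows", "arguments": {"series": [[0,[0,0,-0.5],[0,0,0]],[0,[0,0,-0.8],[0,0,0]],[0,[0,0,-0.8],[0,0,0]],[0,[-0.5,0,0],[0,0,-0.8]],[0,[-0.5,0,0],[0,0,-0.8]],[0,[0,0,0],[0,0,-0.8]],[0,[0,0,0],[0,0,-0.8]],[0,[0,0,0],[0,0,-0.86]]]}}

```text
t: 9.48
tool_pos: [0.3859, -0.097, 0.089]
tool_rot: [-3.071, -0.659, 0.001]
contact_force: [0.4, -0.3, 0.4]
opening: 0.0229
grip_force: 50.2
```

```bash
python3 -c "
from h import *
print(ctrl.get_obs()['opening']);go(pk(-.250,0,.0445),24)
"
```

```text
0.022896511391453
at [ 0.3859 -0.097   0.089 ] turn [-0.004  0.003  0.03 ] shift [ 1.016 -3.527  0.89 ]
```

Request:
{"name": "play_rows", "arguments": {"series": [[0,[0.2,-0.8,0],[0,0,0]],[0,[0.2,-0.8,0],[0,0,0]],[0,[0.2,-0.9,0],[0,0,0]],[0,[0,-0.8,0.3],[0,0,0]],[0,[0,-0.23,0.6],[0,0,0.03]],[0,[0,0,0.54],[0,0,0]],[0,[0,0,0],[0,0,0]],[0,[0,0,0],[0,0,0]]]}}

```text
t: 10.48
tool_pos: [0.3424, 0.0762, 0.0182]
tool_rot: [3.074, 0.647, 0.001]
contact_force: [0.1, -0.4, 0.5]
opening: 0.023
grip_force: 50.2
```

```bash
cat > m2.py <<'E'
from h import *
s=get("side");t=get("top");o=ctrl.get_obs();p=np.array(o["tool_pos"]);print(p,o["opening"],o["grip_force"])
go(pk(-.230,0,.017),24)
P=p+[0,0,.0355];a=np.radians(24);tip=P+.09*np.array([np.cos(a),np.sin(a),0])
hole=pk(-.1375,0,.0525)
for n,d in(("top",t),("side",s)):
    print(n,"origin,tip,hole",proj(d,[P,tip,hole]).round(1).tolist())
A=cv2.resize(t["color"][180:250,190:260],(560,560),interpolation=3);B=cv2.resize(s["color"][155:225,185:255],(560,560),interpolation=3)
import sys
cv2.imwrite(f"pics/{sys.argv[1]}.png",cv2.resize(np.hstack([A,B]),(800,400),interpolation=cv2.INTER_AREA))
E
python3 m2.py ins1
```

```text
[0.34320712 0.07612158 0.01888971] 0.02248430406184577 50.18606901168823
at [0.3432 0.0761 0.0189] turn [ 0.008 -0.017 -0.031] shift [ 0.789 -0.017  0.038]
top origin,tip,hole [[244.4, 248.9], [233.1, 221.5], [227.6, 209.0]]
side origin,tip,hole [[200.1, 207.4], [222.2, 194.2], [232.0, 188.5]]
```

View pics/ins1.png

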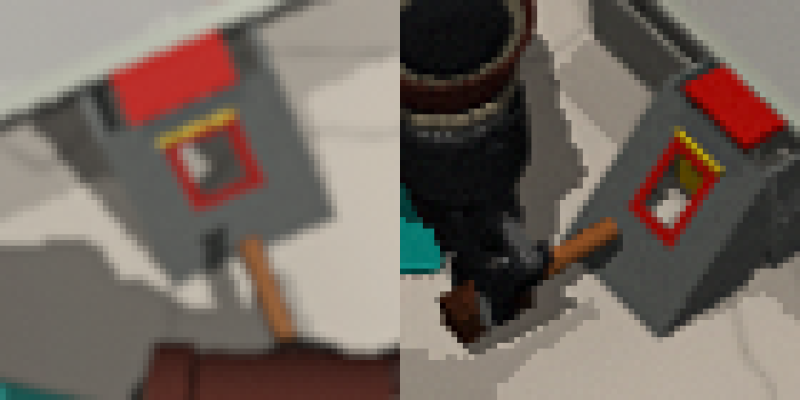

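```bash
python3 - <<'E'
from h import *
s=get("side");t=get("top")
hl,e1=tri(t,(227.3,208.9),s,(233.1,187.6));tp,e2=tri(t,(233.7,222.2),s,(222.1,195.2));print(hl,e1,tp,e2)
c=R.from_euler("z",-24,degrees=True);print("hole-tip in packer axes",c.apply(hl-tp), "hole local",c.apply(hl-[*PO,0]),"tip local",c.apply(tp-[*PO,0]))
H=hsv(s);h,S,v=cv2.split(H);m=(((h<8)|(h>172))&(S>160)&(v>90));m[:,:220]=0;m[:,246:]=0;m[:176]=0;m[204:]=0
for q in comps(m,10):print(q)
k=(h>3)&(h<18)&(S>130)&(v>80);k[:,:205]=0;k[:,226:]=0;k[:190]=0;k[206:]=0
ys,xs=np.nonzero(k);c0=np.array([xs.mean(),ys.mean()]);vt=np.linalg.svd(np.c_[xs,ys]-c0)[2][0];print("rod side",len(xs),c0,vt,vt[1]/vt[0])
o=ctrl.get_obs();p=np.array(o["tool_pos"]);P=p+[0,0,.0355];a=np.radians(24);u=np.array([np.cos(a),np.sin(a),0]);q=proj(s,[P+.04*u,P+.09*u]);print("pred rod side",q,np.diff(q,axis=0))
E
```

```text
[0.46547344 0.13101147 0.0555915 ] 0.0037914021266608477 [0.42389552 0.11076017 0.05187718] 0.0012781389323419062
hole-tip in packer axes [0.04622027 0.00158921 0.00371432] hole local [-0.13541634 -0.00044852  0.0555915 ] tip local [-0.18163661 -0.00203773  0.05187718]
(np.int32(15), [243.7, 177.3], [241, 176, 5, 5])
(np.int32(80), [232.0, 188.4], [225, 179, 16, 19])
rod side 41 [216.68292683 196.97560976] [-0.84894182  0.52848632] -0.6225236058581106
pred rod side [[209.98695312 201.5249308 ]
 [222.13203704 194.26046085]] [[12.14508392 -7.26446995]]
```

Request:
{"name": "play_rows", "arguments": {"series": [[0,[0.3,-0.02,0],[0,0,0]],[0,[0.3,0,0],[0,0,0]],[0,[0.3,0,0],[0,0,0]],[0,[0.2,0,0],[0,0,0]],[0,[0,0,0],[0,0,0]]]}}

```text
t: 11.3
tool_pos: [0.3925, 0.0994, 0.0179]
tool_rot: [3.074, 0.647, 0.001]
contact_force: [1.1, 0.2, 0.1]
opening: 0.0225
grip_force: 50.2
```

Request:
{"name": "play_rows", "arguments": {"series": [[0,[0.1,0,0],[0,0,0]],[0,[0.1,0,0],[0,0,0]],[0,[0,0,0],[0,0,0]]]}}

```text
t: 11.68
tool_pos: [0.4006, 0.1033, 0.0172]
tool_rot: [3.074, 0.647, -0.002]
contact_force: [-2.2, -1.5, -0.8]
opening: 0.0227
grip_force: 50.3
```

Request:
{"name": "play_rows", "arguments": {"series": [[0,[0.1,0,0],[0,0,0]],[0,[0.08,0,0],[0,0,0]],[0,[0,0,0],[0,0,0]]]}}

```text
t: 12.05
tool_pos: [0.409, 0.107, 0.0172]
tool_rot: [3.074, 0.648, -0.002]
contact_force: [-3.4, -2.0, 0.0]
opening: 0.0228
grip_force: 50.3
```

Request:
{"name": "play_rows", "arguments": {"series": [[0,[0.08,0,0],[0,0,0]],[0,[0,0,0],[0,0,0]],[0,[0,0,0],[0,0,0]],[0,[0,0,0],[0,0,0]],[0,[0,0,0],[0,0,0]],[0,[0,0,0],[0,0,0]]]}}

```text
t: 12.8
tool_pos: [0.412, 0.1084, 0.017]
tool_rot: [3.074, 0.647, -0.004]
contact_force: [-5.8, -3.7, 2.0]
opening: 0.0222
grip_force: 50.4
```

```bash
python3 - <<'E'
from h import *
s=get("side");cv2.imwrite("pics/open1.png",cv2.resize(s["color"][60:290,180:390],(700,766))[:600])
t=get("top");H=hsv(t);h,S,v=cv2.split(H);print(comps(((h<8)|(h>172))&(S>160)&(v>90)))
E
```

```text
[(np.int32(780), [193.4, 86.8], [178, 72, 32, 31]), (np.int32(98), [251.7, 159.3], [245, 153, 14, 13]), (np.int32(117), [205.7, 161.1], [194, 154, 30, 14]), (np.int32(97), [230.3, 174.8], [224, 169, 13, 12]), (np.int32(28), [229.1, 203.9], [223, 201, 12, 9]), (np.int32(773), [111.0, 254.0], [93, 238, 36, 35]), (np.int32(818), [403.7, 289.8], [371, 260, 71, 63])]
```

The lid is swinging up (tab moved in the top view, cartons now vivid). Withdraw and return to the board.

Request:
{"name": "play_rows", "arguments": {"series": [[0,[-0.4,0,0],[0,0,0]],[0,[-0.6,0,0],[0,0,0]],[0,[-0.6,0,0],[0,0,0]],[0,[-0.4,0,0],[0,0,0]],[0,[0,0,-0.7],[0,0,0]],[0,[0,0,-0.7],[0,0,0]],[0,[0,0,0],[0,0,0]]]}}

```text
t: 13.78
tool_pos: [0.3249, 0.0686, 0.0914]
tool_rot: [3.073, 0.647, 0.016]
contact_force: [-0.4, 0.1, -0.3]
opening: 0.0224
grip_force: 50.2
```

```bash
python3 - <<'E'
from h import *
go([.4356,-.092,.03],-8.5)
s=get("side");t=get("top")
a=cv2.resize(s["color"][60:280,180:390],(400,420));b=cv2.resize(t["color"][50:260,90:290],(400,420));cv2.imwrite("pics/open2.png",np.hstack([a,b]))
E
```

```text
at [0.3249 0.0686 0.0914] turn [ 0.005 -0.074  4.036] shift [2.664 2.85  1.229]
```

View pics/open2.png

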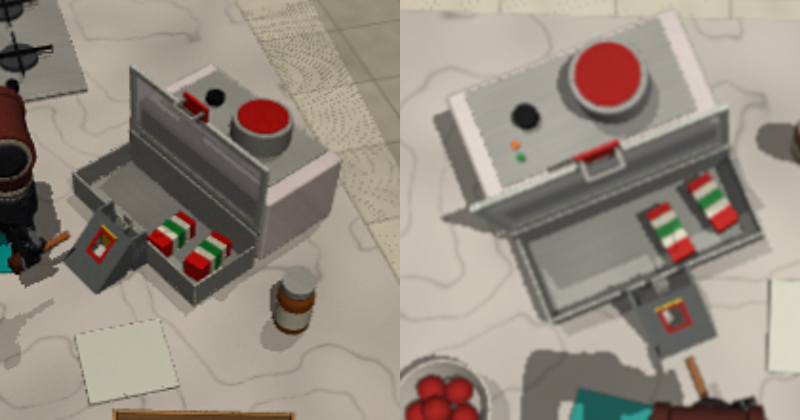

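Lid is fully open; two cartons: top crop at (670,233) and (713,202). Return the dowel to the board.

Request:
{"name": "play_rows", "arguments": {"series": [[0,[0,0,0],[0,0,0.8]],[0,[0,0,0],[0,0,0.8]],[0,[0,0,0],[0,0,0.8]],[0,[0,0,0],[0,0,0.8]],[0,[0,0,0],[0,0,0.8]],[0,[0,0,0],[0,0,0]]]}}

```text
t: 14.62
tool_pos: [0.3206, 0.0685, 0.0859]
tool_rot: [-3.133, 0.223, 0.004]
contact_force: [0.3, -0.3, -0.7]
opening: 0.0227
grip_force: 50.2
```

```bash
python3 - <<'E'
from h import *
go([.424,-.085,.04],-8.5)
E
```

```text
at [0.3206 0.0685 0.0859] turn [-0.     0.017  0.045] shift [2.498 2.731 0.918]
```

Request:
{"name": "play_rows", "arguments": {"series": [[0,[0.6,0.6,0],[0,0,0.04]],[0,[0.6,0.7,0],[0,0,0]],[0,[0.6,0.7,0],[0,0,0]],[0,[0.6,0.7,0.2],[0,0,0]],[0,[0.1,0.03,0.7],[0,0,0]],[0,[0,0,0.6],[0,0,0]],[0,[0,0,0.3],[0,0,0]],[0,[0,0,0],[0,0,0]]]}}

```text
t: 15.62
tool_pos: [0.4237, -0.0845, -0.004]
tool_rot: [-3.132, 0.232, 0.005]
contact_force: [-0.2, -0.3, 0.1]
opening: 0.0228
grip_force: 50.2
```

```bash
python3 - <<'E'
from h import *
go([.424,-.085,-.0148],-8.5)
E
```

```text
at [ 0.4237 -0.0845 -0.004 ] turn [-0.005  0.022  0.002] shift [0.008 0.01  0.216]
```

Request:
{"name": "play_rows", "arguments": {"series": [[0,[0,0,0.12],[0,0,0]],[0,[0,0,0.08],[0,0,0]],[0,[0,0,0],[0,0,0]]]}}

```text
t: 16.0
tool_pos: [0.4252, -0.0851, -0.0123]
tool_rot: [3.133, -0.234, 0.001]
contact_force: [-0.1, -0.4, -0.8]
opening: 0.0223
grip_force: 50.2
```

Request:
{"name": "play_rows", "arguments": {"series": [[0.45,[0,0,0],[0,0,0]],[0.45,[0,0,0],[0,0,0]],[0.45,[0,0,0],[0,0,0]],[0.45,[0,0,-0.4],[0,0,0]],[0.5,[0,0,-0.8],[0,0,0]],[0.6,[0,0,-0.8],[0,0,0]],[0.7,[0,0,-0.8],[0,0,0]],[0.7,[0,0,0],[0,0,0]]]}}

```text
t: 17.0
tool_pos: [0.4276, -0.0861, 0.1317]
tool_rot: [3.13, -0.234, 0.012]
contact_force: [1.3, 1.4, -0.4]
opening: 0.0599
grip_force: 0.0
```

```bash
cat > m3.py <<'E'
from h import *
s=get("side");t=get("top")
an=lambda v:np.degrees(np.arctan2(v[1],v[0]))
for n,d in(("side",s),("top",t)):
    h,S,v=cv2.split(hsv(d))
    cor=proj(d,[pk(-.0675,-.175,.046),pk(.0675,-.175,.046),pk(.0675,.175,.046),pk(-.0675,.175,.046)]).astype(np.int32)
    M=np.zeros(h.shape,np.uint8);cv2.fillConvexPoly(M,cor,1)
    k=(M>0)&(((((h<8)|(h>172))&(S>120)))|((h>40)&(h<85)&(S>70)))
    g=comps((M>0)&(h>40)&(h<85)&(S>90)&(v>60),10);
    for a,c,b in g:
        w=plane(d,[c],.046)[0]; l=R.from_euler("z",-24,degrees=True).apply(w-[*PO,0]); print(n,"green",a,c,"world",w.round(4),"local",l.round(4))
    rr=comps((M>0)&((h<8)|(h>172))&(S>120),10)
    for a,c,b in rr:
        w=plane(d,[c],.046)[0];l=R.from_euler("z",-24,degrees=True).apply(w-[*PO,0]);print("   red",a,c,"local",l.round(4))
    for nm,f in(("rod",(h<20)&(S>110)&(v>=95)),("grip",(h<20)&(S>90)&(v<80))):
        cor=proj(d,[[.395,-.145,.008],[.53,-.15,.008],[.53,-.03,.008],[.395,-.03,.008]]).astype(np.int32);M2=np.zeros(h.shape,np.uint8);cv2.fillConvexPoly(M2,cor,1)
        ys,xs=np.nonzero((M2>0)&f)
        if len(xs)>10: P=plane(d,np.c_[xs,ys],.022);print(n,nm,len(xs),P.mean(0).round(3),P.min(0).round(3),P.max(0).round(3))
print(ctrl.get_obs()["tool_pos"],ctrl.get_obs()["t"])
E
python3 m3.py
```

```text
side green 46 [271.1, 178.7] world [0.6058 0.1444 0.046 ] local [-0.0018 -0.0453  0.046 ]
side green 60 [290.8, 190.5] world [0.6552 0.0746 0.046 ] local [ 0.015  -0.1291  0.046 ]
   red 422 [236.5, 151.4] local [-0.0125  0.1386  0.046 ]
   red 54 [278.3, 175.9] local [ 0.0262 -0.0511  0.046 ]
   red 118 [264.4, 186.5] local [-0.0429 -0.0584  0.046 ]
   red 54 [296.9, 186.0] local [ 0.0449 -0.1271  0.046 ]
   red 158 [283.1, 198.9] local [-0.0298 -0.1406  0.046 ]
side rod 71 [ 0.483 -0.093  0.022] [ 0.441 -0.104  0.022] [ 0.513 -0.07   0.022]
side grip 158 [ 0.429 -0.087  0.022] [ 0.399 -0.106  0.022] [ 0.504 -0.065  0.022]
top green 58 [244.5, 149.3] world [0.653  0.0825 0.046 ] local [ 0.0161 -0.1211  0.046 ]
top green 55 [223.8, 163.8] world [0.6054 0.1466 0.046 ] local [-0.0013 -0.0431  0.046 ]
   red 60 [238.8, 140.8] local [ 0.0483 -0.1151  0.046 ]
   red 58 [218.4, 155.2] local [ 0.0307 -0.038   0.046 ]
   red 119 [251.8, 159.1] local [-0.0218 -0.1301  0.046 ]
   red 114 [230.0, 174.8] local [-0.0411 -0.0476  0.046 ]
top rod 423 [ 0.445 -0.112  0.022] [ 0.396 -0.145  0.022] [ 0.51  -0.072  0.022]
top grip 97 [ 0.449 -0.107  0.022] [ 0.396 -0.145  0.022] [ 0.517 -0.059  0.022]
[ 0.42492183 -0.08506403  0.12738579] 17.1
```

```bash
python3 - <<'E'
from h import *
go(pk(-.003,-.043,.127),31)
E
```

```text
at [ 0.4249 -0.0851  0.1274] turn [ 2.000e-03 -3.000e-03 -4.943e+00] shift [ 5.446 -2.119  0.008]
```

Request:
{"name": "play_rows", "arguments": {"series": [[0.7,[0,0,-0.1],[0,0,-0.99]],[0.7,[0,0,-0.1],[0,0,-0.99]],[0.7,[0,0,0],[0,0,-0.99]],[0.7,[0,0,0],[0,0,-0.99]],[0.7,[0,0,0],[0,0,-0.98]]]}}

```text
t: 17.73
tool_pos: [0.4236, -0.0846, 0.135]
tool_rot: [-3.023, -0.845, 0.005]
contact_force: [0.4, 0.2, -0.6]
opening: 0.0601
grip_force: 0.0
```

Request:
{"name": "play_rows", "arguments": {"series": [[0.7,[0.68,-0.27,0],[0,0,0]],[0.7,[0.68,-0.26,0],[0,0,0]],[0.7,[0.68,-0.27,0],[0,0,0]],[0.7,[0.68,-0.26,0],[0,0,0]],[0.7,[0.68,-0.27,0],[0,0,0]],[0.7,[0.68,-0.26,0],[0,0,0]],[0.7,[0.68,-0.27,0],[0,0,0]],[0.7,[0.68,-0.26,0],[0,0,0]]]}}

```text
t: 18.73
tool_pos: [0.6027, 0.1467, 0.1345]
tool_rot: [-3.027, -0.839, 0.007]
contact_force: [0.4, 0.1, 0.9]
opening: 0.0599
grip_force: 0.0
```

Request:
{"name": "play_rows", "arguments": {"series": [[0.7,[0,0,0.4],[0,0,0]],[0.7,[0,0,0.4],[0,0,0]],[0.7,[0,0,0],[0,0,0]]]}}

```text
t: 19.1
tool_pos: [0.6001, 0.1446, 0.0928]
tool_rot: [-3.027, -0.837, 0.012]
contact_force: [-0.2, -0.4, -0.3]
opening: 0.0599
grip_force: 0.0
```

```bash
python3 - <<'E'
from h import *
go(pk(-.003,-.043,-.007),31)
s=get("side");a=cv2.resize(s["color"][120:230,220:330],(600,600),interpolation=3);cv2.imwrite("pics/ca.png",a)
E
```

```text
at [0.6001 0.1446 0.0928] turn [-0.022  0.053 -0.009] shift [0.076 0.014 1.995]
```

View pics/ca.png

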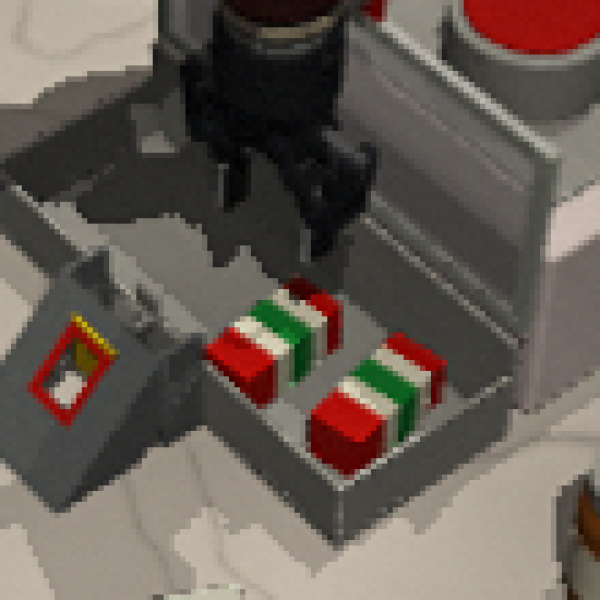

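Fingers straddle the first carton (crop green band at (280,325)); descend.

Request:
{"name": "play_rows", "arguments": {"series": [[0.7,[0.05,0.01,0.4],[0,0.02,0]],[0.7,[0,0,0.4],[0,0,0]],[0.7,[0,0,0.4],[0,0,0]],[0.7,[0,0,0.3],[0,0,0]],[0.7,[0,0,0],[0,0,0]]]}}

```text
t: 19.77
tool_pos: [0.6045, 0.1466, 0.0201]
tool_rot: [-3.026, -0.839, 0.002]
contact_force: [-0.3, -0.0, 0.6]
opening: 0.0596
grip_force: 0.0
```

Request:
{"name": "play_rows", "arguments": {"series": [[0.7,[0,0,0.3],[0,0,0]],[0.7,[0,0,0.2],[0,0,0]],[0.7,[0,0,0],[0,0,0]],[0,[0,0,0],[0,0,0]],[0,[0,0,0],[0,0,0]],[0,[0,0,0],[0,0,0]],[0,[0,0,0],[0,0,0]]], "force": 40}}

```text
t: 20.65
tool_pos: [0.6068, 0.1469, -0.0018]
tool_rot: [-3.027, -0.839, -0.007]
contact_force: [0.8, -0.2, 2.9]
opening: 0.0389
grip_force: 42.3
```

Request:
{"name": "play_rows", "arguments": {"series": [[0,[0,0,-0.5],[0,0,0]],[0,[0,0,-0.7],[0,0,0]],[0,[0,0,-0.7],[0,0,0]],[0,[0,0,-0.7],[0,0,0]],[0,[-0.3,0,-0.5],[0,0,0]],[0,[-0.4,0,0],[0,0,0]],[0,[0,0,0],[0,0,0]]]}}

```text
t: 21.52
tool_pos: [0.5746, 0.1283, 0.1516]
tool_rot: [-3.027, -0.838, -0.002]
contact_force: [-0.1, 0.7, -1.9]
opening: 0.039
grip_force: 41.8
```

Request:
{"name": "play_rows", "arguments": {"series": [[0,[0,0,0],[0,0,0.88]],[0,[0,0,0],[0,0,0.88]],[0,[0,0,0],[0,0,0.88]],[0,[0,0,0],[0,0,0.88]],[0,[0,0,0],[0,0,0.88]],[0,[0,0,0],[0,0,0.88]],[0,[0,0,0],[0,0,0.84]],[0,[0,0,0],[0,0,0]]]}}

```text
t: 22.52
tool_pos: [0.5755, 0.1288, 0.1511]
tool_rot: [-3.102, 0.488, -0.001]
contact_force: [-0.7, 0.6, -2.7]
opening: 0.0392
grip_force: 41.8
```

```bash
python3 - <<'E'
from h import *
o=ctrl.get_obs();print(o["opening"],o["grip_force"])
go([.45,-.314,.1],-18)
E
```

```text
0.039236348905412735 41.820486187934875
at [0.5755 0.1288 0.1511] turn [-0.011 -0.001  0.013] shift [0.349 9.198 1.022]
```

Request:
{"name": "play_rows", "arguments": {"series": [[0,[0,0.6,0],[0,0,0]],[0,[0.05,0.9,0],[0,0,0]],[0,[0.05,0.9,0],[0,0,0]],[0,[0.05,0.9,0],[0,0,0]],[0,[0.05,0.9,0],[0,0,0]],[0,[0.05,0.9,0],[0,0,0]],[0,[0.05,0.9,0],[0,0,0]],[0,[0.05,0.9,0],[0,0,0]]]}}

```text
t: 23.52
tool_pos: [0.4855, -0.2062, 0.1512]
tool_rot: [-3.101, 0.487, -0.003]
contact_force: [0.5, -0.3, -1.9]
opening: 0.0389
grip_force: 41.8
```

Request:
{"name": "play_rows", "arguments": {"series": [[0,[0,0.9,0],[0,0,0]],[0,[0,0.9,0],[0,0,0]],[0,[0,0.5,0],[0,0,0]],[0,[0,0,0.6],[0,0,0]],[0,[0,0,0.6],[0,0,0]],[0,[0,0,0.6],[0,0,0]],[0,[0,0,0],[0,0,0]]]}}

```text
t: 24.4
tool_pos: [0.4486, -0.3122, 0.0579]
tool_rot: [-3.097, 0.488, 0.006]
contact_force: [-1.0, 0.1, -1.5]
opening: 0.0391
grip_force: 41.8
```

```bash
python3 - <<'E'
from h import *
o=ctrl.get_obs();print(o["opening"],o["grip_force"])
go([.45,-.314,.0],-18)
E
```

```text
0.039053407581680175 41.75284445285797
at [ 0.4486 -0.3122  0.0579] turn [-0.038  0.034  0.013] shift [0.037 0.025 1.157]
```

Request:
{"name": "play_rows", "arguments": {"series": [[0,[0,0,0.4],[0,0,0]],[0,[0,0,0.4],[0,0,0]],[0,[0,0,0.3],[0,0,0]],[0,[0,0,0],[0,0,0]],[0.7,[0,0,0],[0,0,0]],[0.7,[0,0,0],[0,0,0]],[0.7,[0,0,0],[0,0,0]]]}}

```text
t: 25.28
tool_pos: [0.4514, -0.3148, 0.0075]
tool_rot: [-3.102, 0.491, -0.006]
contact_force: [0.1, -0.3, 0.5]
opening: 0.0599
grip_force: 0.0
```

Request:
{"name": "play_rows", "arguments": {"series": [[0.7,[0,0,-0.5],[0,0,0]],[0.7,[0,0,-0.8],[0,0,0]],[0.7,[0,0,-0.8],[0,0,0]],[0.7,[0,0,-0.8],[0,0,0]],[0.7,[0,0,0],[0,0,0]]]}}

```text
t: 25.9
tool_pos: [0.4527, -0.3165, 0.1567]
tool_rot: [3.1, -0.49, 0.016]
contact_force: [0.2, 0.2, -0.7]
opening: 0.0599
grip_force: 0.0
```

```bash
python3 m3.py | grep -v grip; python3 - <<'E'
from h import *
go(pk(.009,-.122,.145),35)
s=get("side");a=s["color"][120:360,200:360];cv2.imwrite("pics/t1.png",cv2.resize(a,(400,600),interpolation=3))
E
```

```text
side green 52 [291.6, 190.9] world [0.6573 0.0722 0.046 ] local [ 0.0159 -0.1322  0.046 ]
   red 981 [266.3, 186.5] local [-0.0379 -0.0625  0.046 ]
   red 54 [296.9, 186.0] local [ 0.0449 -0.1271  0.046 ]
top green 57 [244.5, 149.2] world [0.6533 0.0825 0.046 ] local [ 0.0164 -0.1212  0.046 ]
   red 60 [238.8, 140.8] local [ 0.0483 -0.1151  0.046 ]
   red 119 [251.8, 159.1] local [-0.0218 -0.1301  0.046 ]
[ 0.45056475 -0.314473    0.15178405] 26.0
at [ 0.4506 -0.3145  0.1518] turn [-2.000e-03 -2.400e-02 -6.622e+00] shift [ 7.726 -4.19   0.136]
```

View pics/t1.png

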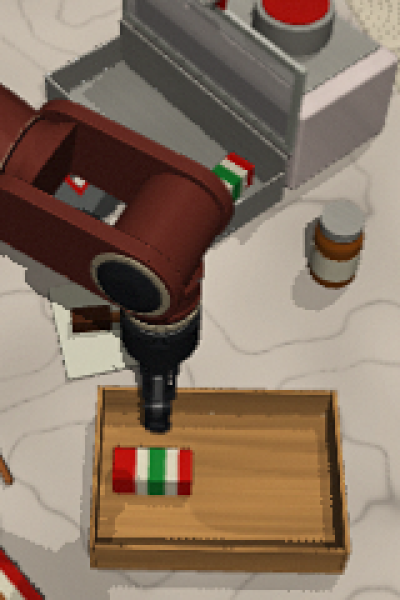

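Carton lies in the tote at (152,470); second still in the tray. Fetch it.

Request:
{"name": "play_rows", "arguments": {"series": [[0.7,[0,0,0],[0,0,-0.95]],[0.7,[0,0,0],[0,0,-0.95]],[0.7,[0,0,0],[0,0,-0.95]],[0.7,[0,0,0],[0,0,-0.95]],[0.7,[0,0,0],[0,0,-0.95]],[0.7,[0,0,0],[0,0,-0.95]],[0.7,[0,0,0],[0,0,-0.92]],[0.7,[0,0,0],[0,0,0]]]}}

```text
t: 27.05
tool_pos: [0.4496, -0.3136, 0.1493]
tool_rot: [-2.994, -0.941, -0.002]
contact_force: [0.8, 0.6, 0.6]
opening: 0.0598
grip_force: 0.0
```

Request:
{"name": "play_rows", "arguments": {"series": [[0.7,[0.8,-0.43,0],[0,0,0]],[0.7,[0.8,-0.43,0],[0,0,0]],[0.7,[0.8,-0.43,0],[0,0,0]],[0.7,[0.8,-0.43,0],[0,0,0]],[0.7,[0.8,-0.43,0],[0,0,0]],[0.7,[0.8,-0.43,0],[0,0,0]],[0.7,[0.8,-0.43,0],[0,0,0]],[0.7,[0.8,-0.43,0],[0,0,0]]]}}

```text
t: 28.05
tool_pos: [0.6139, 0.0115, 0.151]
tool_rot: [-2.996, -0.94, -0.002]
contact_force: [0.0, 0.7, 0.4]
opening: 0.0598
grip_force: 0.0
```

Request:
{"name": "play_rows", "arguments": {"series": [[0.7,[0.65,-0.4,0],[0,0,0]],[0.7,[0.65,-0.35,0],[0,0,0]],[0.7,[0,0,0.4],[0,0,0]],[0.7,[0,0,0.4],[0,0,0]],[0.7,[0,0,0.4],[0,0,0]],[0.7,[0,0,0],[0,0,0]],[0.7,[0,0,0],[0,0,0]]]}}

```text
t: 28.92
tool_pos: [0.646, 0.0775, 0.0926]
tool_rot: [-2.996, -0.943, -0.005]
contact_force: [0.1, 0.1, -0.1]
opening: 0.0596
grip_force: 0.0
```

```bash
python3 - <<'E'
from h import *
go(pk(.009,-.122,-.002),35)
E
```

```text
at [0.646  0.0775 0.0926] turn [ 0.003 -0.022 -0.009] shift [ 0.026 -0.01   1.893]
```

Request:
{"name": "play_rows", "arguments": {"series": [[0.7,[0.02,-0.01,0.4],[0,0,0]],[0.7,[0,0,0.4],[0,0,0]],[0.7,[0,0,0.4],[0,0,0]],[0.7,[0,0,0.2],[0,0,0]],[0.7,[0,0,0],[0,0,0]]]}}

```text
t: 29.55
tool_pos: [0.6456, 0.0792, 0.0207]
tool_rot: [-2.995, -0.944, -0.0]
contact_force: [-0.4, 0.2, -0.3]
opening: 0.0599
grip_force: 0.0
```

Request:
{"name": "play_rows", "arguments": {"series": [[0.7,[0,0,0.3],[0,0,0]],[0.7,[0,0,0.19],[0,0,0]],[0.7,[0,0,0],[0,0,0]],[0,[0,0,0],[0,0,0]],[0,[0,0,0],[0,0,0]],[0,[0,0,0],[0,0,0]],[0,[0,0,0],[0,0,0]]], "force": 40}}

```text
t: 30.42
tool_pos: [0.6476, 0.0792, -0.0011]
tool_rot: [-2.996, -0.944, -0.007]
contact_force: [0.5, -0.9, 4.2]
opening: 0.0391
grip_force: 42.5
```

Request:
{"name": "play_rows", "arguments": {"series": [[0,[0,0,-0.4],[0,0,0]],[0,[0,0,-0.7],[0,0,0]],[0,[0,0,-0.7],[0,0,0]],[0,[0,0,-0.7],[0,0,0]],[0,[-0.4,0,-0.5],[0,0,0]],[0,[-0.6,0,0],[0,0,0]],[0,[-0.5,0,0],[0,0,0]],[0,[0,0,0],[0,0,0]]]}}

```text
t: 31.42
tool_pos: [0.5836, 0.0356, 0.1479]
tool_rot: [-2.996, -0.942, -0.003]
contact_force: [0.6, -0.4, -1.9]
opening: 0.0385
grip_force: 41.9
```

Request:
{"name": "play_rows", "arguments": {"series": [[0,[0,0,0],[0,0,0.95]],[0,[0,0,0],[0,0,0.95]],[0,[0,0,0],[0,0,0.95]],[0,[0,0,0],[0,0,0.95]],[0,[0,0,0],[0,0,0.95]],[0,[0,0,0],[0,0,0.95]],[0,[0,0,0],[0,0,0.93]],[0,[0,0,0],[0,0,0]]]}}

```text
t: 32.42
tool_pos: [0.5852, 0.0365, 0.1478]
tool_rot: [-3.101, 0.49, -0.003]
contact_force: [-0.6, 0.5, -1.3]
opening: 0.0388
grip_force: 41.9
```

```bash
python3 - <<'E'
from h import *
o=ctrl.get_obs();print(o["opening"],o["grip_force"])
go([.574,-.354,.1],-18)
E
```

```text
0.03879657160084929 41.88255786895752
at [0.5852 0.0365 0.1478] turn [-0.018 -0.012  0.007] shift [2.201 7.498 0.956]
```

Request:
{"name": "play_rows", "arguments": {"series": [[0,[0.2,0.7,0],[0,0,0]],[0,[0.28,0.95,0],[0,0,0]],[0,[0.28,0.95,0],[0,0,0]],[0,[0.28,0.95,0],[0,0,0]],[0,[0.28,0.95,0],[0,0,0]],[0,[0.28,0.95,0],[0,0,0]],[0,[0.28,0.95,0],[0,0,0]],[0,[0.28,0.95,0],[0,0,0]]]}}

```text
t: 33.42
tool_pos: [0.5738, -0.3483, 0.1471]
tool_rot: [-3.101, 0.489, -0.004]
contact_force: [-0.3, 0.8, -2.3]
opening: 0.0388
grip_force: 41.9
```

Request:
{"name": "play_rows", "arguments": {"series": [[0,[0.04,0.14,0.6],[0,0,0]],[0,[0,0,0.6],[0,0,0]],[0,[0,0,0.6],[0,0,0]],[0,[0,0,0.4],[0,0,0]],[0,[0,0,0],[0,0,0]],[0,[0,0,0],[0,0,0]]]}}

```text
t: 34.17
tool_pos: [0.5746, -0.3545, 0.0386]
tool_rot: [-3.102, 0.492, -0.006]
contact_force: [0.5, -0.9, -1.1]
opening: 0.0389
grip_force: 41.9
```

```bash
python3 - <<'E'
from h import *
o=ctrl.get_obs();print(o["opening"],o["grip_force"])
go([.574,-.354,.003],-18)
E
```

```text
0.038872426425412575 41.87561631202698
at [ 0.5746 -0.3545  0.0386] turn [-0.01  -0.028 -0.003] shift [-0.015 -0.007  0.711]
```

Request:
{"name": "play_rows", "arguments": {"series": [[0,[0,0,0.4],[0,0,0]],[0,[0,0,0.3],[0,0,0]],[0,[0,0,0],[0,0,0]],[0.7,[0,0,0],[0,0,0]],[0.7,[0,0,0],[0,0,0]],[0.7,[0,0,0],[0,0,0]],[0.7,[0,0,-0.5],[0,0,0]]]}}

```text
t: 35.05
tool_pos: [0.572, -0.3528, 0.025]
tool_rot: [-3.099, 0.493, 0.003]
contact_force: [0.2, 0.0, -0.1]
opening: 0.0594
grip_force: 0.0
```

Request:
{"name": "play_rows", "arguments": {"series": [[0.7,[0,0,-0.8],[0,0,0]],[0,[0,0,-0.8],[0,0,0]],[0,[0,0,-0.8],[0,0,0]],[0,[0,0,-0.8],[0,0,0]],[0,[0,0,-0.8],[0,0,0]],[0,[0,0,-0.8],[0,0,0]],[0,[0,0,0],[0,0,0]]]}}

```text
t: 35.92
tool_pos: [0.5748, -0.3557, 0.2732]
tool_rot: [3.1, -0.493, 0.017]
contact_force: [-0.6, -0.9, -0.3]
opening: 0.0001
grip_force: 0.0
```

```bash
python3 m3.py; python3 - <<'E'
from h import *
s=get("side");t=get("top");h,S,v=cv2.split(hsv(s));g=comps((h>40)&(h<85)&(S>90)&(v>60),10)
print([ (a,c,plane(s,[c],.046)[0].round(3).tolist()) for a,c,b in g])
print("reach radius",np.hypot(*pk(.11,0,0)[:2]));
PZ=.33
go(pk(.10,0,.33),24)
E
```

```text
red 2652 [263.3, 170.7] local [0.0015 0.0013 0.046 ]
side rod 80 [ 0.455 -0.121  0.022] [ 0.402 -0.139  0.022] [ 0.485 -0.083  0.022]
side grip 116 [ 0.411 -0.106  0.022] [ 0.392 -0.134  0.022] [ 0.464 -0.08   0.022]
top rod 63 [ 0.454 -0.12   0.022] [ 0.425 -0.135  0.022] [ 0.482 -0.107  0.022]
[ 0.57311766 -0.35438906  0.26747218] 36.025
[(np.int32(125), [262.2, 308.4], [0.444, -0.322, 0.046]), (np.int32(129), [310.8, 310.0], [0.574, -0.363, 0.046])]
reach radius 0.7272337140608433
at [ 0.5724 -0.3538  0.265 ] turn [-2.400e-02 -1.000e-03 -5.258e+00] shift [ 6.699 -9.737 -1.3  ]
```

Both cartons are in the tote; the dowel got shifted a bit on the board (check later). Now go behind the open lid, fingers shut.

Request:
{"name": "play_rows", "arguments": {"series": [[0,[0,0,-0.4],[0,0,-0.88]],[0,[0,0,-0.4],[0,0,-0.88]],[0,[0,0,-0.5],[0,0,-0.88]],[0,[0,0,0],[0,0,-0.88]],[0,[0,0,0],[0,0,-0.88]],[0,[0,0,0],[0,0,-0.86]],[0,[0,0,0],[0,0,0]]]}}

```text
t: 37.0
tool_pos: [0.5725, -0.3541, 0.3299]
tool_rot: [-3.07, -0.651, -0.001]
contact_force: [0.2, 0.5, -0.1]
opening: -0.0
grip_force: 0.0
```

```bash
python3 - <<'E'
from h import *
go(pk(.130,0,.33),24)
s=get("side");t=get("top");a=s["color"][205:270,205:285];b=t["color"][170:250,255:335]
cv2.imwrite("pics/dw.png",np.hstack([cv2.resize(a,(400,325),interpolation=3),cv2.resize(b,(325,325),interpolation=3)]))
E
```

```text
at [ 0.5725 -0.3541  0.3299] turn [-0.023 -0.009 -0.007] shift [ 7.299e+00 -9.742e+00 -2.000e-03]
```

View pics/dw.png

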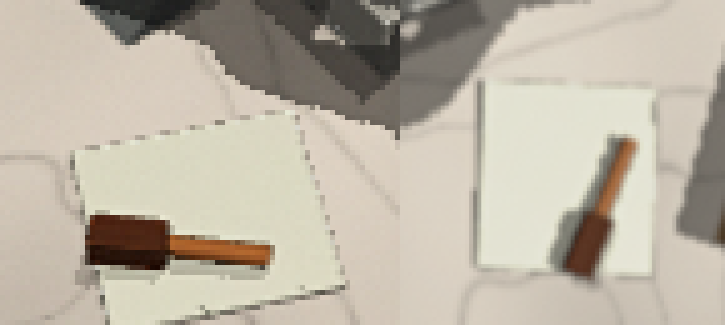

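Dowel lies on the board, grip end at the near edge (crop (580,265)); I'll re-centre it later. Continue with the lid.

Request:
{"name": "play_rows", "arguments": {"series": [[0,[0.6,-0.8,0],[0,0,0]],[0,[0.6,-0.8,0],[0,0,0]],[0,[0.6,-0.8,0],[0,0,0]],[0,[0.6,-0.8,0],[0,0,0]],[0,[0.6,-0.8,0],[0,0,0]],[0,[0.6,-0.8,0],[0,0,0]],[0,[0.6,-0.8,0],[0,0,0]],[0,[0.6,-0.8,0],[0,0,0]]]}}

```text
t: 38.1
tool_pos: [0.6619, 0.0372, 0.3324]
tool_rot: [-3.072, -0.651, -0.003]
contact_force: [0.8, -0.0, 1.0]
opening: -0.0001
grip_force: 0.0
```

Request:
{"name": "play_rows", "arguments": {"series": [[0,[0.6,-0.8,0],[0,0,0]],[0,[0.6,-0.8,0],[0,0,0]],[0,[0.6,-0.8,0],[0,0,0]],[0,[0.6,-0.8,0],[0,0,0]],[0,[0.1,-0.14,0],[0,0,0]],[0,[0,0,0],[0,0,0]]]}}

```text
t: 38.85
tool_pos: [0.7079, 0.2392, 0.3325]
tool_rot: [-3.072, -0.654, -0.002]
contact_force: [-0.8, 0.3, 0.2]
opening: 0.0001
grip_force: 0.0
```

```bash
python3 - <<'E'
from h import *
go(pk(.125,0,.203),24)
# red tab position to know angle
s=get("side");t=get("top")
for n,d in(("s",s),("t",t)):
    h,S,v=cv2.split(hsv(d));print(n,[c for c in comps(((h<8)|(h>172))&(S>160)&(v>90)) if 180<c[1][0]<260 and 80<c[1][1]<215])
print([ (th,proj(s,[pk(.074-.165*np.cos(th)+.006*np.sin(th),0,.09+.165*np.sin(th)+.006*np.cos(th))]).round(1).tolist(),proj(t,[pk(.074-.165*np.cos(th),0,.09+.165*np.sin(th))]).round(1).tolist()) for th in(1.3,1.6)])
E
```

```text
at [0.7079 0.2392 0.3325] turn [-0.001 -0.011  0.003] shift [-0.101 -0.005  2.59 ]
s [(np.int32(80), [232.0, 188.4], [225, 179, 16, 19])]
t [(np.int32(605), [196.3, 87.5], [184, 72, 26, 31]), (np.int32(74), [189.6, 124.9], [183, 120, 16, 11]), (np.int32(48), [228.0, 209.3], [219, 201, 17, 15])]
[(1.3, [[272.1, 122.5]], [[197.1, 146.0]]), (1.6, [[283.7, 115.2]], [[189.5, 128.2]])]
```

Request:
{"name": "play_rows", "arguments": {"series": [[0,[0,0,0.5],[0,0,0]],[0,[0,0,0.5],[0,0,0]],[0,[0,0,0.5],[0,0,0]],[0,[0,0,0.4],[0,0,0]],[0,[0,0,0],[0,0,0]]]}}

```text
t: 39.58
tool_pos: [0.7073, 0.2379, 0.2358]
tool_rot: [-3.073, -0.652, 0.002]
contact_force: [0.3, -0.5, -0.2]
opening: -0.0
grip_force: 0.0
```

Request:
{"name": "play_rows", "arguments": {"series": [[0,[0,0,0.35],[0,0,0]],[0,[0,0,0.3],[0,0,0]],[0,[0,0,0],[0,0,0]]]}}

```text
t: 39.95
tool_pos: [0.7073, 0.239, 0.2032]
tool_rot: [-3.072, -0.654, 0.002]
contact_force: [-0.5, -0.2, -0.5]
opening: -0.0005
grip_force: 0.0
```

Request:
{"name": "play_rows", "arguments": {"series": [[0,[-0.3,0,0],[0,0,0]],[0,[-0.3,0,0],[0,0,0]],[0,[-0.1,0,0],[0,0,0]],[0,[0,0,0],[0,0,0]]]}}

```text
t: 40.45
tool_pos: [0.6767, 0.2251, 0.2064]
tool_rot: [-3.072, -0.654, -0.006]
contact_force: [1.6, 1.1, 0.2]
opening: 0.0
grip_force: 0.5
```

```bash
cat > lid.py <<'E'
from h import *
o=ctrl.get_obs();p=np.array(o["tool_pos"]);l=R.from_euler("z",-24,degrees=True).apply(p-[*PO,0])
print("local",l.round(4),"F local",R.from_euler("z",-24,degrees=True).apply(o["contact_force"]).round(1))
x,z=l[0]-.011-.074,l[2]+.024-.09
r=np.hypot(x,z);print("theta tip",np.arctan2(z,-x)-np.arcsin(.006/r),"r",r)
E
python3 lid.py
```

```text
local [ 0.0959 -0.0004  0.2064] F local [1.9 0.3 0.2]
theta tip 1.6054029731207389 r 0.1408321945692109
```

Contact exactly as predicted (theta 1.6). Follow the arc down.

Request:
{"name": "play_rows", "arguments": {"series": [[0,[-0.28,0,0.01],[0,0,0]],[0,[-0.28,0,0.02],[0,0,0]],[0,[-0.27,0,0.06],[0,0,0]],[0,[-0.27,0,0.08],[0,0,0]],[0,[-0.26,0,0.11],[0,0,0]],[0,[-0.25,0,0.13],[0,0,0]],[0,[0,0,0],[0,0,0]]]}}

```text
t: 41.32
tool_pos: [0.6023, 0.1919, 0.1846]
tool_rot: [-3.072, -0.653, -0.003]
contact_force: [-0.3, 0.4, 1.0]
opening: 0.0001
grip_force: 0.7
```

```bash
python3 lid.py
```

```text
local [ 0.0144 -0.0005  0.1846] F local [-0.1  0.5  1. ]
theta tip 0.9903551843459533 r 0.13801538197571805
```

```bash
cat > tab.py <<'E'
from h import *
s=get("side");t=get("top")
T=lambda th:pk(.074-.165*np.cos(th)+.006*np.sin(th),0,.09+.165*np.sin(th)+.006*np.cos(th))
for n,d in(("s",s),("t",t)):
    h,S,v=cv2.split(hsv(d));print(n,[(c[0].item(),c[1]) for c in comps(((h<8)|(h>172))&(S>160)&(v>90)) if 180<c[1][0]<260 and 80<c[1][1]<215])
    print([(th,proj(d,[T(th)]).round(0)[0].tolist()) for th in(1.6,1.3,1,.8,.5,.2,0)])
E
python3 tab.py; python3 lid.py
```

```text
s [(80, [232.0, 188.4])]
[(1.6, [284.0, 115.0]), (1.3, [272.0, 122.0]), (1, [261.0, 133.0]), (0.8, [255.0, 141.0]), (0.5, [247.0, 154.0]), (0.2, [243.0, 166.0]), (0, [242.0, 173.0])]
t [(759, [193.2, 86.4]), (47, [198.8, 162.4]), (47, [228.1, 209.4])]
[(1.6, [189.0, 126.0]), (1.3, [196.0, 144.0]), (1, [204.0, 161.0]), (0.8, [209.0, 172.0]), (0.5, [215.0, 184.0]), (0.2, [219.0, 192.0]), (0, [221.0, 194.0])]
local [ 0.0151 -0.0005  0.1848] F local [ 0.7 -0.   0.9]
theta tip 0.9952980616569993 r 0.1378776431810302
```

Request:
{"name": "play_rows", "arguments": {"series": [[0,[-0.23,0,0.15],[0,0,0]],[0,[-0.22,0,0.17],[0,0,0]],[0,[-0.2,0,0.19],[0,0,0]],[0,[-0.18,0,0.21],[0,0,0]],[0,[-0.16,0,0.23],[0,0,0]],[0,[-0.14,0,0.24],[0,0,0]],[0,[0,0,0],[0,0,0]]]}}

```text
t: 42.3
tool_pos: [0.55, 0.1686, 0.1231]
tool_rot: [-3.072, -0.653, 0.001]
contact_force: [-0.5, -1.4, 2.6]
opening: -0.0001
grip_force: 0.9
```

```bash
python3 lid.py; python3 tab.py
```

```text
local [-0.0429 -0.0005  0.1231] F local [-1.  -1.1  2.6]
theta tip 0.37716176321335404 r 0.14009982572935237
s [(25, [219.3, 81.4]), (102, [246.2, 156.6]), (80, [232.0, 188.4])]
[(1.6, [284.0, 115.0]), (1.3, [272.0, 122.0]), (1, [261.0, 133.0]), (0.8, [255.0, 141.0]), (0.5, [247.0, 154.0]), (0.2, [243.0, 166.0]), (0, [242.0, 173.0])]
t [(779, [193.4, 86.8]), (115, [211.9, 187.1]), (21, [232.5, 207.9])]
[(1.6, [189.0, 126.0]), (1.3, [196.0, 144.0]), (1, [204.0, 161.0]), (0.8, [209.0, 172.0]), (0.5, [215.0, 184.0]), (0.2, [219.0, 192.0]), (0, [221.0, 194.0])]
```

Request:
{"name": "play_rows", "arguments": {"series": [[0,[-0.16,0,0.12],[0,0,0]],[0,[-0.16,0,0.12],[0,0,0]],[0,[-0.16,0,0.12],[0,0,0]],[0,[-0.16,0,0.12],[0,0,0]],[0,[-0.16,0,0.11],[0,0,0]],[0,[-0.14,0,0.1],[0,0,0]],[0,[0,0,0],[0,0,0]]]}}

```text
t: 43.28
tool_pos: [0.507, 0.1496, 0.0897]
tool_rot: [-3.072, -0.653, 0.001]
contact_force: [-1.5, -0.4, 2.9]
opening: -0.0003
grip_force: 1.0
```

Request:
{"name": "play_rows", "arguments": {"series": [[0,[0,0,0.08],[0,0,0]],[0,[0,0,0.08],[0,0,0]],[0,[0,0,0.06],[0,0,0]],[0,[0,0,0],[0,0,0]]]}}

```text
t: 43.78
tool_pos: [0.508, 0.1499, 0.0796]
tool_rot: [-3.072, -0.654, -0.001]
contact_force: [-2.7, -1.0, 3.9]
opening: -0.0002
grip_force: 2.2
```

```bash
python3 lid.py
```

```text
local [-0.0889 -0.0005  0.0796] F local [-2.9  0.2  3.9]
theta tip 0.04374716896103096 r 0.17438464321849304
```

Request:
{"name": "play_rows", "arguments": {"series": [[0,[0,0,0.08],[0,0,0]],[0,[0,0,0.08],[0,0,0]],[0,[0,0,0],[0,0,0]]]}}

```text
t: 44.15
tool_pos: [0.508, 0.1499, 0.0714]
tool_rot: [-3.072, -0.654, -0.001]
contact_force: [-2.2, -0.4, 3.3]
opening: -0.0
grip_force: 1.9
```

Request:
{"name": "play_rows", "arguments": {"series": [[0,[0,0,0.08],[0,0,0]],[0,[0,0,0],[0,0,0]],[0,[0,0,0],[0,0,0]]]}}

```text
t: 44.52
tool_pos: [0.5085, 0.1501, 0.0674]
tool_rot: [-3.072, -0.654, -0.003]
contact_force: [-2.2, -1.2, 2.4]
opening: -0.0002
grip_force: 1.1
```

```bash
python3 lid.py; python3 tab.py
```

```text
local [-0.0883 -0.0005  0.0674] F local [-2.5 -0.2  2.4]
theta tip -0.026722976534570543 r 0.1733420648102646
s [(17, [207.5, 101.2]), (64, [243.5, 174.1]), (87, [232.4, 187.9])]
[(1.6, [284.0, 115.0]), (1.3, [272.0, 122.0]), (1, [261.0, 133.0]), (0.8, [255.0, 141.0]), (0.5, [247.0, 154.0]), (0.2, [243.0, 166.0]), (0, [242.0, 173.0])]
t [(781, [193.4, 86.8]), (25, [222.9, 210.7])]
[(1.6, [189.0, 126.0]), (1.3, [196.0, 144.0]), (1, [204.0, 161.0]), (0.8, [209.0, 172.0]), (0.5, [215.0, 184.0]), (0.2, [219.0, 192.0]), (0, [221.0, 194.0])]
```

Request:
{"name": "play_rows", "arguments": {"series": [[0,[0,0,0.06],[0,0,0]],[0,[0,0,0],[0,0,0]],[0,[0,0,0],[0,0,0]]]}}

```text
t: 45.0
tool_pos: [0.5086, 0.1504, 0.0643]
tool_rot: [-3.072, -0.653, -0.004]
contact_force: [0.8, -1.4, -0.3]
opening: 0.0002
grip_force: 0.0
```

Request:
{"name": "play_rows", "arguments": {"series": [[0,[0,0,-0.15],[0,0,0]],[0,[0,0,-0.15],[0,0,0]],[0,[0,0,-0.3],[0,0,0]],[0,[0,0,-0.6],[0,0,0]],[0,[0,0,-0.6],[0,0,0]],[0,[-0.5,0,0],[0,0,0]],[0,[-0.5,0,0],[0,0,0]],[0,[-0.5,0,0],[0,0,0]]]}}

```text
t: 46.0
tool_pos: [0.4397, 0.1194, 0.1559]
tool_rot: [-3.072, -0.654, -0.007]
contact_force: [0.2, -0.3, 0.5]
opening: -0.0002
grip_force: 0.0
```

```bash
python3 lid.py; python3 tab.py
```

```text
local [-0.1637 -0.0006  0.1559] F local [ 0.1 -0.4  0.5]
theta tip 0.32401110779636294 r 0.264431716581719
s [(116, [243.3, 173.1]), (87, [232.4, 187.9])]
[(1.6, [284.0, 115.0]), (1.3, [272.0, 122.0]), (1, [261.0, 133.0]), (0.8, [255.0, 141.0]), (0.5, [247.0, 154.0]), (0.2, [243.0, 166.0]), (0, [242.0, 173.0])]
t [(780, [193.4, 86.8]), (121, [221.1, 191.4])]
[(1.6, [189.0, 126.0]), (1.3, [196.0, 144.0]), (1, [204.0, 161.0]), (0.8, [209.0, 172.0]), (0.5, [215.0, 184.0]), (0.2, [219.0, 192.0]), (0, [221.0, 194.0])]
```

Lid stays shut after release (tab at side (243,173), as at the start). Now re-centre the dowel.

```bash
cat > dw.py <<'E'
from h import *
s=get("side");t=get("top")
for n,d in(("side",s),("top",t)):
    h,S,v=cv2.split(hsv(d));cor=proj(d,[[.36,-.165,.008],[.53,-.165,.008],[.53,-.02,.008],[.36,-.02,.008]]).astype(np.int32);M=np.zeros(h.shape,np.uint8);cv2.fillConvexPoly(M,cor,1)
    c={}
    for nm,f,z in(("rod",(h<20)&(S>120)&(v>=95),.024),("grip",(h<20)&(S>100)&(v<80),.026)):
        g=comps((M>0)&f,10);g=max(g,key=lambda q:q[0]) if g else None
        if g: c[nm]=plane(d,[g[1]],z)[0];print(n,nm,g[0],g[1],c[nm].round(4))
    if len(c)==2: v_=c["rod"]-c["grip"];print("yaw",np.degrees(np.arctan2(v_[1],v_[0])),"len",np.linalg.norm(v_[:2]))
E
python3 dw.py
```

```text
side rod 69 [248.5, 254.4] [ 0.4554 -0.1231  0.024 ]
side grip 160 [230.4, 253.1] [ 0.402  -0.1051  0.026 ]
yaw -18.704849318345236 len 0.05637160384567531
top rod 54 [307.0, 214.1] [ 0.4528 -0.1189  0.024 ]
top grip 17 [298.2, 229.1] [ 0.4052 -0.091   0.026 ]
yaw -30.434817452803717 len 0.05517155103846045
```

```bash
python3 - <<'E'
from h import *
t=get("top");g=plane(t,[(301,230.3)],.032)[0];p=plane(t,[(310.9,205.2)],.022)[0];v=p-g;y=np.degrees(np.arctan2(v[1],v[0]));print(g,p,y,np.hypot(*v[:2]))
print("origin from rod", np.array([.4535,-.1200])-.0575*np.array([np.cos(np.radians(-23)),np.sin(np.radians(-23))]))
s=get("side");P=plane(s,[(205+88/5,205+238/5),(205+270/5,205+255/5)],.02);print(P)
go([.405,-.098,.10],-23)
E
```

```text
[ 0.4017125  -0.09899384  0.032     ] [ 0.48124969 -0.13162058  0.022     ] -22.303798733203916 0.085969005428966
origin from rod [ 0.40057097 -0.09753296]
[[ 0.37948662 -0.09298366  0.02      ]
 [ 0.48600803 -0.13486868  0.02      ]]
at [0.4408 0.1198 0.1552] turn [-0.012 -0.028  5.878] shift [1.043 4.29  1.105]
```

Request:
{"name": "play_rows", "arguments": {"series": [[0.5,[0,0,0],[0,0,0.96]],[0.5,[0,0,0],[0,0,0.96]],[0.5,[0,0,0],[0,0,0.96]],[0.5,[0,0,0],[0,0,0.96]],[0.5,[0,0,0],[0,0,0.96]],[0.5,[0,0,0],[0,0,0.95]],[0.5,[0,0,0],[0,0,0]]]}}

```text
t: 47.18
tool_pos: [0.4405, 0.1198, 0.1546]
tool_rot: [-3.083, 0.596, -0.003]
contact_force: [-0.6, -0.1, -0.1]
opening: 0.0425
grip_force: 0.0
```

```bash
python3 - <<'E'
from h import *
go([.406,-.0997,-.013],-22)
E
python3 tab.py | grep -v 1.6,
```

```text
at [0.4405 0.1198 0.1546] turn [-0.016 -0.011  0.015] shift [1.004 4.328 3.352]
s [(122, [242.9, 173.0]), (87, [232.4, 187.9])]
t [(780, [193.4, 86.8]), (87, [221.7, 190.4])]
```

Lid still latched at (242.9,173.0), identical to the start.

Request:
{"name": "play_rows", "arguments": {"series": [[0.5,[0.2,0.8,0],[0,0,0]],[0.5,[0.2,0.9,0],[0,0,0]],[0.5,[0.2,0.9,0],[0,0,0]],[0.5,[0.2,0.9,0],[0,0,0]],[0.5,[0.2,0.83,0.4],[0,0,0]],[0.5,[0,0,0.8],[0,0,0]],[0.5,[0,0,0.8],[0,0,0]],[0.5,[0,0,0],[0,0,0]]]}}

```text
t: 48.28
tool_pos: [0.4027, -0.0987, 0.0509]
tool_rot: [-3.081, 0.597, 0.009]
contact_force: [-0.7, 0.5, -0.2]
opening: 0.0426
grip_force: 0.0
```

```bash
python3 - <<'E'
from h import *
go([.406,-.0997,-.013],-22)
E
```

```text
at [ 0.4027 -0.0987  0.0509] turn [-0.018  0.044  0.008] shift [ 0.069 -0.006  1.277]
```

Request:
{"name": "play_rows", "arguments": {"series": [[0.5,[0.03,0,0.5],[0,0,0]],[0.5,[0,0,0.35],[0,0,0]],[0.5,[0,0,0.2],[0,0,0]],[0.5,[0,0,0.14],[0,0,0]],[0.5,[0,0,0.08],[0,0,0]],[0.5,[0,0,0],[0,0,0]]]}}

```text
t: 49.02
tool_pos: [0.4072, -0.1003, -0.0092]
tool_rot: [-3.082, 0.598, -0.004]
contact_force: [0.5, -0.5, -0.6]
opening: 0.0426
grip_force: 0.0
```

Request:
{"name": "play_rows", "arguments": {"series": [[0,[0,0,0],[0,0,0]],[0,[0,0,0],[0,0,0]],[0,[0,0,0],[0,0,0]],[0,[0,0,0],[0,0,0]]], "force": 50}}

```text
t: 49.52
tool_pos: [0.4077, -0.1006, -0.0087]
tool_rot: [-3.082, 0.599, -0.005]
contact_force: [-0.2, 0.2, 5.8]
opening: 0.0223
grip_force: 49.8
```

Request:
{"name": "play_rows", "arguments": {"series": [[0,[0,0,-0.3],[0,0,0]],[0,[0,0,-0.3],[0,0,0]],[0,[0.08,-0.3,0],[0,0,0]],[0,[0.07,-0.3,0],[0,0,0]],[0,[0,0,0.3],[0,0,0]],[0,[0,0,0.22],[0,0,0]],[0,[0,0,0],[0,0,0]],[0,[0,0,0],[0,0,0]]]}}

```text
t: 50.52
tool_pos: [0.4248, -0.0753, -0.0058]
tool_rot: [-3.082, 0.599, -0.002]
contact_force: [0.2, -0.4, -0.6]
opening: 0.0225
grip_force: 49.2
```

Request:
{"name": "play_rows", "arguments": {"series": [[0,[0,0,0.05],[0,0,0]],[0,[0,0,0],[0,0,0]],[0.4,[0,0,0],[0,0,0]],[0.45,[0,0,0],[0,0,0]],[0.45,[0,0,0],[0,0,0]],[0.45,[0,0,-0.3],[0,0,0]],[0.45,[0,0,-0.7],[0,0,0]],[0.5,[0,0,-0.8],[0,0,0]]]}}

```text
t: 51.52
tool_pos: [0.4247, -0.0752, 0.0836]
tool_rot: [-3.082, 0.598, -0.003]
contact_force: [0.2, -1.6, -0.8]
opening: 0.0427
grip_force: 0.0
```

Request:
{"name": "play_rows", "arguments": {"series": [[0.5,[0,0,-0.9],[0,0,0]],[0.5,[-0.3,0,-0.9],[0,0,0]],[0.5,[-0.5,0,-0.5],[0,0,0]],[0.5,[-0.5,0.6,0],[0,0,0]],[0.5,[0,0.8,0],[0,0,0]],[0.5,[0,0.8,0],[0,0,0]],[0.5,[0,0.8,0],[0,0,0]],[0.5,[0,0,0],[0,0,0]]]}}

```text
t: 52.52
tool_pos: [0.3075, -0.1919, 0.1978]
tool_rot: [-3.082, 0.606, -0.005]
contact_force: [0.1, 1.1, 0.1]
opening: 0.043
grip_force: 0.0
```

```bash
python3 tab.py | grep -v 1.6,; python3 - <<'E'
from h import *
s=get("side");t=get("top");o=ctrl.get_obs();print(o["t"],o["tool_pos"])
a=cv2.resize(s["color"][100:360,180:370],(400,547));b=cv2.resize(t["color"][100:300,190:430],(400,333));b=cv2.copyMakeBorder(b,0,214,0,0,0)
cv2.imwrite("pics/fin.png",np.hstack([a,b]))
E
```

```text
s [(105, [186.6, 162.0]), (124, [243.0, 173.1]), (87, [232.4, 187.9])]
t [(780, [193.4, 86.8]), (185, [220.1, 193.3]), (63, [227.3, 207.7])]
52.725 [ 0.30866381 -0.18964561  0.19712555]
```

View pics/fin.png

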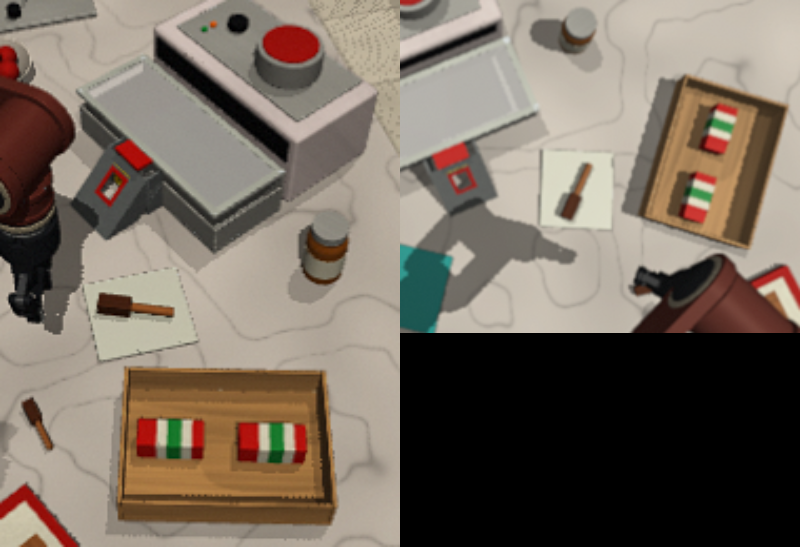

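The lid is shut with the tray empty, both cartons are in the tote, and the dowel lies well inside the white board at (135,305). Jar and bowl are untouched. Handing in.

```bash
python3 -c "
from station import ctrl
print(ctrl.finish_job())"
```

```text
the job is handed in; nothing more can be done
None
```

The job is handed in: I opened the lid with the dowel, moved both cartons (only two were present) into the tote, pressed the lid shut until the latch held, and left the dowel lying on the white board; no verdict was returned.

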